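# Strip the label spindle for a full-width roll

### The arm

A 7-joint arm with a two-finger parallel gripper is mounted at the origin on the work surface. World frame = base frame: x ahead of the robot, y to its left, z up, the work surface at z = 0. Lengths are in mm, angles in rad, forces in N, time in s.
With the tool pointing down it reaches from about 425 to 875 mm from the base axis. Payload 8.4 kg.
Tool frame: the origin (TCP) lies at the centre of the arm's flange, where the gripper is bolted on; the fingertips stand 182 mm ahead of it and the grasp point (between the pads) lies 164 mm ahead of it; z points along the fingers, x is the direction in which the jaws open and shut, and the axes are right-handed (so a half turn about z gives the same grasp; the last joint's range is limited). The gripper opens to 87 mm and grips with 3 to 60 N. Pads are 19 mm wide; open, the fingers measure 117 mm over their backs; the gripper's body (75 mm by 190 mm) begins 51 mm behind the grasp point.
Start: joints at [1.004, 0.333, 0.04, 1.465, -0.013, 1.343, -0.059], TCP at [293.077, -580.154, 404.746] pointing down, gripper open.
Joint ranges: [-2.58, 2.58], [-0.38, 2.09], [-1.3, 1.39], [0.25, 2.4], [-1.5, 4.64], [0.08, 2.09], [-2.65, 2.65]. Speed limits (rad/s): [2.22, 2.22, 2.79, 2.79, 3.14, 3.14, 3.14].

### API

Orientations are given as a 3x3 rotation matrix whose columns are the frame's x, y, z axes.
In Python, from plant import manip gives the robot as it stands.
- The arm moves only by the tool jog_arm, never from a script. Its argument "commands" is one flat list of numbers, 7 for each row, row after row: the turn, a rotation vector about the tool's x, y, z in degrees, then the shift along the tool's x, y, z in mm, then the finger opening in mm, from 0 to 87. A call has exactly 10 rows; each row shifts and turns the commanded pose from where the row before left it, along the tool's axes as they then stand; what a row does not reach is not made up. A row lasts 1/12 s, in which the tool goes at most 41.7 mm and 7.16 degrees, less where a joint would pass 70% of its speed; a pose out of reach is approached as far as the arm can. A call with a gripper value outside its range is refused whole. The fingers move at their own pace and stop on an object; the grip force is fixed at half the most. Time passes only in rows, so rows that do not move let the fingers close, or fill a call up. It gives the time, the measured TCP pose, the force and the opening at its end, in the units of the state.
- manip.state(): the state, without advancing time (a new reading comes with each control period).
- manip.capture(name): name is "scene" or "top"; returns a dict with "frame" (420x560x3 uint8, red, green, blue), "camera_matrix" (3x3 intrinsics, pixels), "R" (3x3) and "t" (3): a world point X has camera coordinates R X + t. Camera axes: x right, y down, z forward; pixel columns grow to the right and rows downward; lengths in mm; the calibration is good to about 2 mm. A picture is of the moment at which its call begins. There is no depth.
- manip.hand_in(): hands the job in, once; it reports no verdict.
The state is a dict: "clock": time; "joint_pos": joint angles; "joint_vel": joint speeds; "tau": joint torques, N m; "position": TCP position; "tcp_rot": TCP orientation; "ft_force": force on the tool from outside, world axes, zero at the start; "moment": the same for the moment, N m; "finger_gap": finger opening in mm.
Only numpy, scipy, OpenCV 4.12 (cv2) and the standard library are available. Lean on these libraries where they do the work, as an engineer would, in place of code of your own. Each camera call takes 0.05 s, during which the arm holds its last target. There are 200 camera calls.

### The job

The label unwinder has run out and its next roll is full width, so strip its spindle bare: slide the flanged stop collar off the free end and lay it in the steel tray, next slide off the empty cardboard core and throw it in the waste bin, then slide off the grey spacer sleeve and lay it in the tray beside the collar. Set the collar and the sleeve down on the tray's floor, do not let them drop. Keep clear of the rubber guide roller above the spindle and do not push the other things on the bench about.

Things in the scene. Friction and masses are not known exactly. Their poses are not given: they have to be found in the camera images.
- stand: Label unwinder, fixed to the bench. Origin on the bench under its spindle; z up. The spindle is a level steel bar, 26 mm diameter, along the stand's y axis (x = 0, 170 mm above the bench), free end towards -y, 116 mm from the origin. The robot faces its -x side. Base plate: x +-80, y -60 to +200 mm, 16 mm high. A thin dancer rod lies low on the +x side (x = +105 mm, 85 mm above the bench).
- spindle_tip (a point): Centre of the free end face of the spindle, on its axis, 170 mm above the bench; axes as the stand's: -y points off the end. The last 15 mm of the spindle is a raised lip with tapered flanks, 30 mm diameter at its widest.
- side_plate (a point): Where the spindle's axis meets the upright side plate that carries it (y = +140 mm in the stand's frame). The plate is 180 mm wide (stand's x -70 to +110 mm), 12 mm thick, its top 370 mm above the bench, with a grey housing behind it. A fixed hub and a flange of 76 mm diameter reach 35 mm from the plate along the spindle.
- guide_roller: Rubber guide roller above the spindle and parallel to it, 28 mm diameter, free to turn. Origin on its axis at the plate end (stand's x +18, y +128 mm, 320 mm above the bench); it reaches 176 mm towards the stand's -y (its pin 6 mm more). A gripper upright over the spindle runs into it; there is room when the gripper leans back 25 to 50 degrees towards the stand's -x side.
- collar_mid (a point): Stop collar: centre of the bore, half-way along the hub. White plastic; knurled hub 50 mm diameter, 38 mm long; on its inner end (own +y) a flange 76 mm diameter, 8 mm thick. Through bore 36 mm along its y. Hangs loose near the spindle's free end, axis 5 mm below the spindle's, kept on by the lip; lifted 5 mm, bore and spindle are in line and it passes the lip with 3 mm to spare all round. 0.14 kg.
- collar: The stop collar; origin at collar_mid.
- core_mid (a point): Empty cardboard label core: its centre (half-way along, on the axis). A plain tube 75 mm long, 44 mm outside, 36 mm bore along its y, hanging loose on the spindle inside of the collar, axis 5 mm below the spindle's. About 0.05 kg.
- core: The empty core; origin at core_mid.
- sleeve_mid (a point): Centre (half-way along, on the axis) of the grey plastic spacer sleeve: 55 mm long, 52 mm outside, 36 mm bore along its y axis, hanging loose on the spindle between the core and the fixed flange, axis 5 mm below the spindle's. About 0.12 kg.
- sleeve: The spacer sleeve; origin at sleeve_mid.
- tray: Open steel tray standing fast on the bench, 260 mm along its x, 180 mm along its y, walls 35 mm high and 3 mm thick, floor 3 mm thick. Origin at the middle of its underside, on the bench; z up.
- bin: Round grey plastic waste bin standing fast on the bench, 120 mm high, open top of 148 mm clear width, 162 mm over the rim. Origin at the middle of its underside, on the bench.
- label_roll: Bystander, leave alone: fresh full-width label roll standing on its end (diameter 110 mm, 130 mm high, white paper with a cardboard core). Origin at the middle of its underside.
- spare_ring: Bystander, leave alone: spare grey plastic ring lying flat on the bench (diameter 52 mm, 25 mm high). Origin at the middle of its underside.
- tube_rack: Bystander, leave alone: white rack of small tubes, 85 x 128 x 30 mm. Origin at the middle of its underside.
- tip_box: Bystander, leave alone: closed grey box of pipette tips, 85 x 122 x 70 mm. Origin at the middle of its underside.
- wash_bottle: Bystander, leave alone: white plastic bottle, diameter 70 mm, 190 mm high. Origin at the middle of its underside.
- marker: Bystander, leave alone: marker pen lying on the bench, 130 mm long, 19 mm thick. Origin at the middle of its underside.
- remote: Bystander, leave alone: white remote control lying on the bench, 48 x 135 x 18 mm. Origin at the middle of its underside.
There are look-alikes about, which are no part of the job. What is shaped like the sleeve but orange is not meant. What is shaped like the bin but pink is not meant.

How it is judged (in metres and radians):
On the way, in this order (a step that is already met when the one before it is completed fails the run):
1. the stop collar lies in the tray, let go and at rest, the core and sleeve still on the spindle (x of collar_mid in the frame of tray between -0.125 and 0.125 m and y of collar_mid in the frame of tray between -0.085 and 0.085 m and z of collar_mid in the frame of tray between 0 and 0.055 m and contact force between the fingers and collar below 0.05 N and linear speed of collar below 0.1 m/s and z of each of core_mid, sleeve_mid in the frame of stand above 0.14 m), for 0.2 s.
2. the empty core lies in the waste bin, let go and at rest, the sleeve still on the spindle (horizontal distance between core_mid and bin below 0.075 m and z of core_mid in the frame of bin between 0 and 0.115 m and contact force between the fingers and core below 0.05 N and linear speed of core below 0.1 m/s and z of sleeve_mid in the frame of stand above 0.14 m), for 0.2 s.
At the end, for the whole second after the job is handed in: The collar and the sleeve both lie in the tray on its floor (centres inside the walls, less than 55 mm above the tray's underside), the empty core lies inside the waste bin below its rim, and all three are let go and at rest, so the spindle is bare (x of collar_mid in the frame of tray between -0.125 and 0.125 m and y of collar_mid in the frame of tray between -0.085 and 0.085 m and z of collar_mid in the frame of tray between 0 and 0.055 m and contact force between the fingers and collar below 0.05 N and linear speed of each of collar, sleeve, core below 0.1 m/s and x of sleeve_mid in the frame of tray between -0.125 and 0.125 m and y of sleeve_mid in the frame of tray between -0.085 and 0.085 m and z of sleeve_mid in the frame of tray between 0 and 0.055 m and contact force between the fingers and sleeve below 0.05 N and horizontal distance between core_mid and bin below 0.075 m and z of core_mid in the frame of bin between 0 and 0.115 m and contact force between the fingers and core below 0.05 N); the robot touches nothing.
It fails at once if the collar was dropped (falling freely faster than 0.9 m/s, a drop of about 4 cm) (linear speed of collar above 0.9 m/s and contact force between the fingers and collar below 0.05 N).
It fails at once if the sleeve was dropped (falling freely faster than 0.9 m/s, a drop of about 4 cm) (linear speed of sleeve above 0.9 m/s and contact force between the fingers and sleeve below 0.05 N).
It fails at once if the robot struck the guide roller (more than 3 N) (contact force between any of the arm, the fingers and guide_roller above 3 N).
It fails at once if a bystander was pushed by more than 25 mm (distance of any of label_roll, spare_ring, tube_rack, tip_box, wash_bottle, marker, remote from where it was at the start of the episode above 0.025 m).
It also fails if it takes over 72 s, if anything falls off the work surface, if the arm or the gripper's body presses on something with over 40 N, if the wrist force passes 120 N, or if a joint passes its speed limit or range.

## Working session

There is one attempt and no reset: what is moved stays moved. The work goes in short steps, Python scripts to look and compute and a tool call to move; the robot and the scene stay as the last step left them, time stands still between calls to the robot, and variables do not carry over. Pictures are saved under pics/ and viewed, about 8 in all and at most 12, crops included, and the job is handed in when it is done.

Besides the shell and the picture viewer there is one more tool, called after "Call:" in YAML: its name, and indented under it one key for each argument. jog_arm: Moves the arm, as the interface text tells. Its arguments: {"type":"object","properties":{"commands":{"type":"array","items":{"type":"number"}}},"required":["commands"]}

```bash
mkdir -p pics && ls && python3 - <<'E'
from plant import manip
import cv2,numpy as np,pickle
d={}
for n in("scene","top"):
    c=manip.capture(n);d[n]=c
    cv2.imwrite(f"pics/{n}0.png",cv2.resize(c["frame"][...,::-1],(784,588),interpolation=cv2.INTER_CUBIC))
    print(n,np.round(c["camera_matrix"],1).tolist(),np.round(c["R"],3).tolist(),np.round(c["t"]).tolist(),np.round(-c["R"].T@c["t"]))
pickle.dump(d,open("c0.pkl","wb"))
s=manip.state();print(s["clock"],s["position"],np.round(s["tcp_rot"],3).tolist(),s["finger_gap"])
E
```

```text
pics
scene [[416.1, 0.0, 286.3], [0.0, 416.1, 210.0], [0.0, 0.0, 1.0]] [[-0.321, 0.947, 0.003], [0.786, 0.268, -0.557], [-0.529, -0.176, -0.83]] [196.0, -307.0, 1676.0] [1190.  192. 1220.]
top [[424.3, 0.0, 274.0], [0.0, 424.3, 208.9], [0.0, 0.0, 1.0]] [[0.013, -1.0, -0.014], [-0.984, -0.011, -0.176], [0.176, 0.016, -0.984]] [-16.0, 558.0, 1407.0] [ 302.  -32. 1483.]
0.1 [ 293.01967935 -580.03966699  403.9341445 ] [[0.451, -0.893, -0.001], [-0.893, -0.451, 0.001], [-0.001, 0.0, -1.0]] 87.4024025863555
```

View pics/scene0.png

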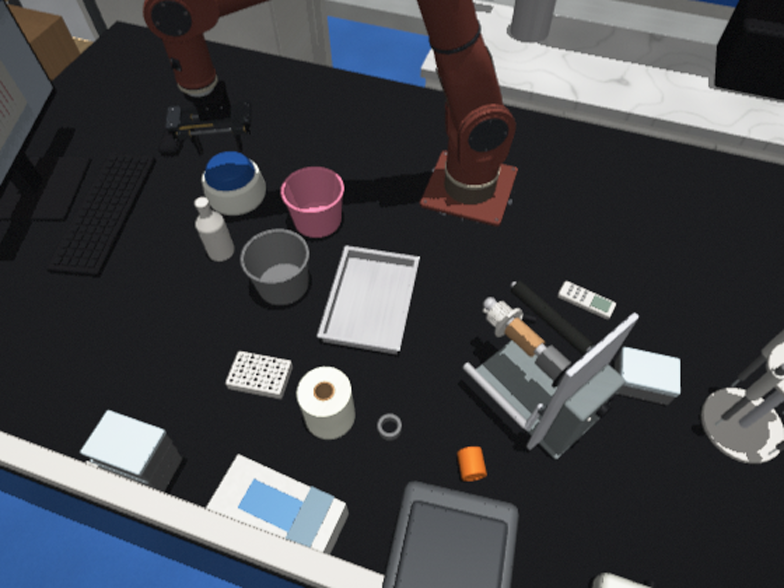

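View pics/top0.png

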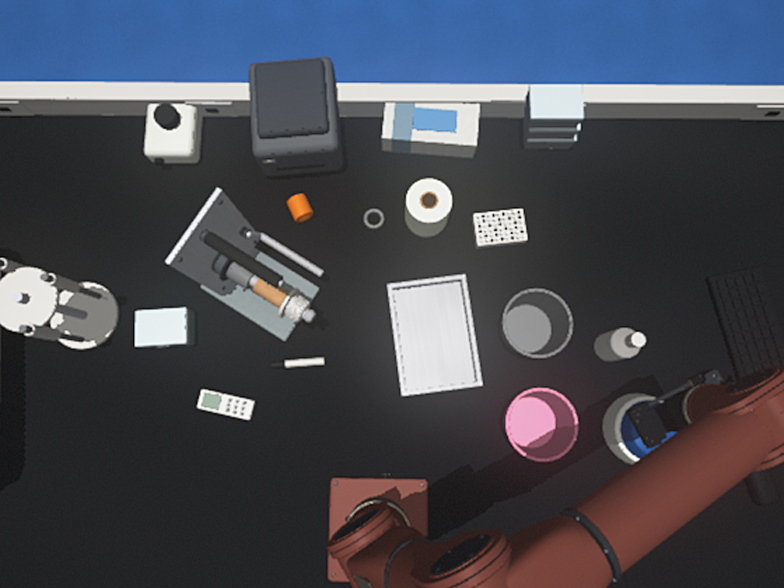

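Scene view: stand with collar at about (500,310), core (522,335), sleeve (550,358), tray around (370,300), grey bin (275,265), with the pink bin behind it. Top view: spindle tip at about (312,317), tray (435,335), bin (537,323). Next I'll crop the stand in both views.

```bash
python3 - <<'E'
import cv2,numpy as np,pickle
d=pickle.load(open("c0.pkl","rb"))
a=d["top"]["frame"][130:250,110:240,::-1];b=d["scene"]["frame"][190:310,330:460,::-1]
z=lambda i:cv2.resize(i,None,fx=3,fy=3,interpolation=cv2.INTER_CUBIC)
im=np.hstack([z(a),z(b)])
im=cv2.convertScaleAbs(im,alpha=1.3,beta=10)
cv2.imwrite("pics/crop1.png",im);print(im.shape)
E
cat > h.py <<'E'
import numpy as np,cv2
def ray(c,uv):
    K,R,t=c["camera_matrix"],c["R"],c["t"]
    d=R.T@np.linalg.solve(K,np.array([uv[0],uv[1],1.0]));return -R.T@t,d/np.linalg.norm(d)
def onz(c,uv,z):
    o,d=ray(c,uv);return o+d*(z-o[2])/d[2]
def tri(c1,u1,c2,u2):
    o1,d1=ray(c1,u1);o2,d2=ray(c2,u2)
    s=np.linalg.lstsq(np.stack([d1,-d2],1),o2-o1,rcond=None)[0]
    p,q=o1+s[0]*d1,o2+s[1]*d2;return (p+q)/2,np.linalg.norm(p-q)
def proj(c,X):
    q=c["camera_matrix"]@(c["R"]@np.asarray(X,float)+c["t"]);return q[:2]/q[2]
E
```

```text
(360, 780, 3)
```

View pics/crop1.png

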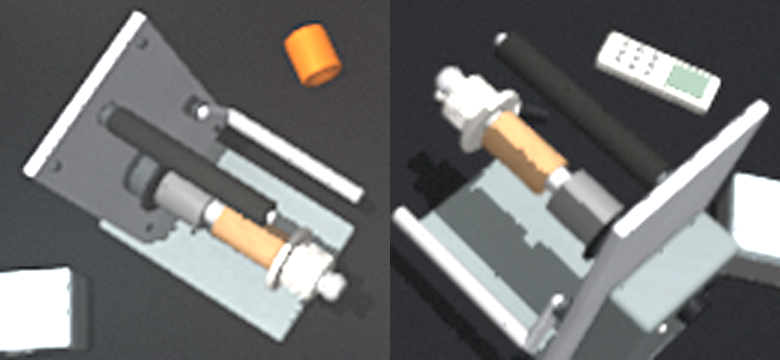

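The crop shows the collar with its flange inward at (300,265) in the top view, the core at (248,240) and the sleeve at (183,198). The roller runs above them at (190,160). Now I'll measure the stand, parts, tray and bin.

```bash
python3 - <<'E'
from h import *
import pickle
d=pickle.load(open("c0.pkl","rb"));T,S=d["top"],d["scene"]
n=lambda u,v:(110+(u-1)/3,130+(v-1)/3)
m=lambda u,v:(330+(u-390-1)/3,190+(v-1)/3)
np.set_printoptions(precision=1,suppress=True)
a=onz(T,n(28,172),370);b=onz(T,n(140,15),370);print("plate corners",a,b,np.linalg.norm(a-b))
ex=(b-a)/np.linalg.norm(b-a);print("yaw from plate",np.degrees(np.arctan2(ex[1],ex[0])))
print("tip top",onz(T,n(343,288),170),"tri",tri(T,n(343,288),S,m(444,76)))
for u,v in((282,340),(353,235)):print("base c",onz(T,n(u,v),16))
def big(mask,box=None):
    k=np.zeros_like(mask)
    if box: x0,y0,x1,y1=box;k[y0:y1,x0:x1]=mask[y0:y1,x0:x1]
    else:k=mask
    c,_=cv2.findContours(k,cv2.RETR_EXTERNAL,cv2.CHAIN_APPROX_NONE);return max(c,key=cv2.contourArea)
cor={}
for nm,c,box in(("T",T,(170,190,215,225)),("S",S,(355,220,395,258))):
    h=cv2.cvtColor(c["frame"],cv2.COLOR_RGB2HSV);mk=cv2.inRange(h,(5,80,90),(20,255,255))
    r=cv2.minAreaRect(big(mk,box));print(nm,r);cor[nm]=r
    p=cv2.boxPoints(r);l=[np.linalg.norm(p[i]-p[(i+1)%4]) for i in(0,1)]
    e=((p[0]+p[3])/2,(p[1]+p[2])/2) if l[0]>l[1] else ((p[0]+p[1])/2,(p[2]+p[3])/2)
    A,B=onz(c,e[0],165),onz(c,e[1],165);print(" core ends z165",A,B,"mid",(A+B)/2,"len",np.linalg.norm(A-B),"ang",np.degrees(np.arctan2(*(B-A)[1::-1])))
print("core tri",tri(T,cor["T"][0],S,cor["S"][0]))
# tray
g=cv2.cvtColor(T["frame"],cv2.COLOR_RGB2GRAY)
mk=cv2.inRange(g,90,255);r=cv2.minAreaRect(big(mk,(260,180,352,300)))
P=np.array([onz(T,q,33) for q in cv2.boxPoints(r)]);print("tray",r,P,P.mean(0),np.linalg.norm(P-np.roll(P,1,0),axis=1))
# bin
for c,box in((T,(350,200,415,262)),(S,(168,160,225,200))):
    g=cv2.cvtColor(c["frame"],cv2.COLOR_RGB2GRAY);mk=cv2.inRange(g,55,255)
    co=big(mk,box);print("bin rect",cv2.boundingRect(co),cv2.fitEllipse(co),onz(c,cv2.fitEllipse(co)[0],120))
E
```

```text
plate corners [556.8 406.  370. ] [706.  313.8 370. ] 175.33115349961514
yaw from plate -31.696937002376906
tip top [482.  144.9 170. ] tri (array([481.1, 147.8, 171.9]), np.float64(6.340673583738297))
base c [441.6 234.3  16. ]
base c [566. 156.  16.]
T ((192.39706420898438, 207.83822631835938), (22.809310913085938, 12.690895080566406), 30.963756561279297)
 core ends z165 [557.1 279.8 165. ] [520.  215.9 165. ] mid [538.5 247.8 165. ] len 73.86298420722764 ang -120.13196616631456
S ((373.96136474609375, 239.76524353027344), (26.832916259765625, 14.71722412109375), 41.987213134765625)
 core ends z165 [514.3 209.8 165. ] [554.8 277.6 165. ] mid [534.6 243.7 165. ] len 78.91138638820523 ang 59.132261939730164
core tri (array([537.8, 245.2, 170.4]), np.float64(2.7294764697638807))
tray ((310.0589599609375, 238.692138671875), (81.87541198730469, 59.27542495727539), 82.40535736083984) [[ 585.8  -12.7   33. ]
 [ 615.8 -217.2   33. ]
 [ 336.6 -250.4   33. ]
 [ 307.9  -52.7   33. ]] [ 461.5 -133.2   33. ] [280.8 206.7 281.2 199.8]
bin rect (350, 200, 60, 62) ((374.7053527832031, 230.6510467529297), (60.94968795776367, 66.30995178222656), 97.63529968261719) [ 478.2 -335.6  120. ]
bin rect (171, 163, 50, 37) ((196.0493621826172, 182.05487060546875), (37.27854919433594, 49.8963508605957), 82.892578125) [ 480.7 -361.5  120. ]
```

First move: swing at constant height out of the corner towards the middle of the bench.

Call:
jog_arm:
  commands: [0,0,0,-15,-33,0,87,0,0,0,-15,-33,0,87,0,0,0,-15,-33,0,87,0,0,0,-15,-33,0,87,0,0,0,-15,-33,0,87,0,0,0,-15,-33,0,87,0,0,0,-15,-33,0,87,0,0,0,-15,-33,0,87,0,0,0,-15,-33,0,87,0,0,0,-15,-33,0,87]

```text
clock: 0.93
position: [520.7, -295.9, 404.5]
tcp_rot: [[0.451, -0.893, -0.0], [-0.893, -0.451, 0.0], [-0.0, 0.0, -1.0]]
ft_force: [0.6, -0.4, 0.2]
finger_gap: 86.7
```

```bash
cat >> h.py <<'E'
from scipy.spatial.transform import Rotation as Ro
YAW=np.radians(-30.5);ex=np.array([np.cos(YAW),np.sin(YAW),0]);ey=np.array([-ex[1],ex[0],0]);ez=np.array([0,0,1.])
TIP=np.array([482.,146,170]);O=TIP+116*ey-[0,0,170]
def sf(X): X=np.asarray(X)-O;return np.array([X@ex,X@ey,X[2]])
def W(x,y,z): return O+x*ex+y*ey+z*ez
def Rlean(deg):
    t=np.radians(deg);x=np.cos(t)*ex+np.sin(t)*ez;z=np.sin(t)*ex-np.cos(t)*ez;return np.stack([x,np.cross(z,x),z],1)
def Rdown(yaw): # jaw dir at yaw (deg), pointing down
    a=np.radians(yaw);x=np.array([np.cos(a),np.sin(a),0]);z=-ez;return np.stack([x,np.cross(z,x),z],1)
def plan(p,R,wps):
    """wps: (grasp-point target or None, R, nrows, gap)"""
    p=np.array(p,float);R=np.array(R,float);out=[]
    for g,R1,n,gap in wps:
        R1=R if R1 is None else R1
        tp=p if g is None else np.asarray(g)-164*R1[:,2]
        for i in range(n):
            k=n-i
            w=np.round(np.degrees(Ro.from_matrix(R.T@R1).as_rotvec())/k,1)+0.
            d0=(tp-p)/k
            R=R@Ro.from_rotvec(np.radians(w)).as_matrix()
            d=np.round(R.T@d0,1)+0.;p=p+R@d
            out.append([*w,*d,gap])
    for j in range(0,len(out),10):
        print("CALL",", ".join("%g"%v for r in out[j:j+10] for v in r), "rows",len(out[j:j+10]))
    print("end TCP",np.round(p,1),"grasp",np.round(p+164*R[:,2],1),"max lin",max(np.linalg.norm(r[3:6]) for r in out),"ang",max(np.linalg.norm(r[:3]) for r in out))
E
python3 - <<'E'
from h import *
import pickle
d=pickle.load(open("c0.pkl","rb"));T,S=d["top"],d["scene"]
np.set_printoptions(precision=1,suppress=True)
n=lambda u,v:(110+(u-1)/3,130+(v-1)/3)
m=lambda u,v:(330+(u-390-1)/3,190+(v-1)/3)
f=lambda u,v:(u/1.4,v/1.4)
P=np.array([onz(T,f(*q),35) for q in((388,283),(466,275),(482,385),(402,395))]);print("tray",P,P.mean(0),np.linalg.norm(P-np.roll(P,1,0),axis=1),np.degrees(np.arctan2(*(P[0]-P[3])[1::-1])))
P=np.array([onz(S,f(*q),35) for q in((350,247),(420,256),(398,352),(319,337))]);print("trayS",P.mean(0))
print("bin",onz(T,f(537,323.5),120),onz(S,f(275.5,259),120),tri(T,f(537,323.5),S,f(275.5,259)))
for nm,u,v in(("sleeve",183,198),("sl out",203,210),("sl in",163,187),("flange",288,257),("hubmid",308,270),("hubend",322,279),("tip",343,288),("core",248,240),("gap",212,213)):print("T",nm,sf(onz(T,n(u,v),167)))
for nm,u,v in(("sleeve",585,208),("flange",490,118),("hubmid",468,102),("tip",444,76),("core",525,150)):print("S",nm,sf(onz(S,m(u,v),167)))
print("roller ends T",sf(onz(T,n(270,212),320)),sf(onz(T,n(106,115),320)),"S",sf(onz(S,m(508,44),320)),sf(onz(S,m(660,172),320)))
# silhouettes of sleeve/orange core pose
E
```

```text
tray [[ 585.1  -19.2   35. ]
 [ 607.4 -212.8   35. ]
 [ 337.7 -248.2   35. ]
 [ 311.4  -56.1   35. ]] [ 460.4 -134.1   35. ] [276.1 194.9 272.1 193.9] 7.6789923273108895
trayS [ 462.4 -123.8   35. ]
bin [ 477.2 -364.   120. ] [ 491.1 -353.8  120. ] (array([ 478.8, -366.4,  100.2]), np.float64(5.152361789115641))
T sleeve [ -5.9  80.7 167. ]
T sl out [ -5.8  55.3 167. ]
T sl in [ -7.  105.5 167. ]
T flange [ -1.5 -49.3 167. ]
T hubmid [ -2.2 -74.7 167. ]
T hubend [ -2.6 -92.5 167. ]
T tip [   0.7 -116.4  167. ]
T core [ -8.1  -3.3 167. ]
T gap [ -3.5  45.3 167. ]
S sleeve [ -1.2  76.7 167. ]
S flange [ -5.7 -50.1 167. ]
S hubmid [ -2.7 -77.3 167. ]
S tip [  -6.7 -114.6  167. ]
S core [ -5.   -2.9 167. ]
roller ends T [ 18.2 -47.9 320. ] [ 16.4 136.9 320. ] S [ 12.9 -43.7 320. ] [ 12.3 125.  320. ]
```

```bash
python3 - <<'E'
from h import *
import pickle
d=pickle.load(open("c0.pkl","rb"))
ims=[]
for c,(x0,y0) in((d["top"],(140,175)),(d["scene"],(335,205))):
    k=6;im=cv2.resize(c["frame"][y0:y0+66,x0:x0+66,::-1],None,fx=k,fy=k,interpolation=cv2.INTER_CUBIC)
    im=cv2.convertScaleAbs(im,alpha=1.4,beta=15)
    def P(x,y,z): return tuple(int(round(v)) for v in (proj(c,W(x,y,z))-[x0,y0]+.5)*k)
    cv2.line(im,P(-3,-116,170),P(-3,105,170),(0,0,255),1)
    for y,h in((-116,15),(-75,25),(0,22),(80,26)):
        cv2.circle(im,P(-3,y,170),3,(0,255,0),1)
    ims.append(im)
cv2.imwrite("pics/axis.png",np.hstack(ims));print(np.hstack(ims).shape)
E
```

```text
(396, 792, 3)
```

View pics/axis.png

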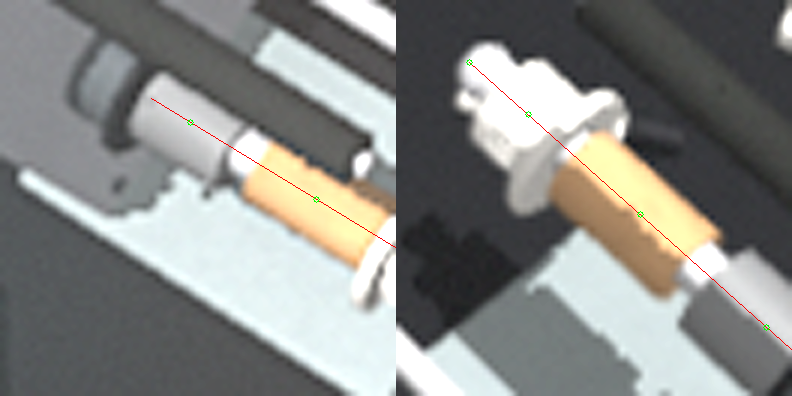

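The axis line at stand x≈-3 runs down the middle of the core, gaps and sleeve in the top view (left), and within about 1–2 px in the scene view. The remaining error of about 3 mm I'll take up by force. Now planning the approach to the collar.

```bash
python3 - <<'E'
from h import *
from plant import manip
s=manip.state();R=Rlean(45)
plan(s["position"],s["tcp_rot"],[(W(60,-170,300),R,20,87),(W(-56,-76,218),R,10,87)])
E
```

```text
CALL 0.6, 2.2, -1.5, -21.3, -5, -1.3, 87, 0.6, 2.2, -1.6, -21.1, -5.6, -2.1, 87, 0.6, 2.2, -1.5, -20.9, -6.2, -2.8, 87, 0.7, 2.2, -1.5, -20.6, -6.8, -3.6, 87, 0.6, 2.2, -1.6, -20.2, -7.4, -4.3, 87, 0.7, 2.2, -1.5, -19.8, -8, -4.9, 87, 0.6, 2.2, -1.6, -19.4, -8.6, -5.6, 87, 0.7, 2.2, -1.5, -19, -9.2, -6.2, 87, 0.6, 2.2, -1.6, -18.4, -9.7, -6.9, 87, 0.7, 2.2, -1.5, -17.9, -10.3, -7.4, 87 rows 10
CALL 0.6, 2.2, -1.6, -17.3, -10.9, -8, 87, 0.7, 2.2, -1.5, -16.7, -11.4, -8.5, 87, 0.7, 2.2, -1.6, -16, -12, -9, 87, 0.6, 2.2, -1.5, -15.4, -12.5, -9.5, 87, 0.7, 2.2, -1.6, -14.6, -13, -9.9, 87, 0.6, 2.2, -1.5, -13.9, -13.5, -10.3, 87, 0.7, 2.1, -1.6, -13.1, -14, -10.6, 87, 0.6, 2.2, -1.5, -12.4, -14.5, -11, 87, 0.7, 2.1, -1.6, -11.5, -15, -11.3, 87, 0.6, 2.2, -1.5, -10.7, -15.4, -11.5, 87 rows 10
CALL 0, 0, 0, -14, -9.4, -2.4, 87, 0, 0, 0, -14, -9.4, -2.4, 87, 0, 0, 0, -14, -9.4, -2.4, 87, 0, 0, 0, -14, -9.4, -2.4, 87, 0, 0, 0, -14, -9.4, -2.4, 87, 0, 0, 0, -14, -9.4, -2.4, 87, 0, 0, 0, -14, -9.4, -2.4, 87, 0, 0, 0, -14, -9.4, -2.4, 87, 0, 0, 0, -14, -9.3, -2.4, 87, 0, 0, 0, -14.1, -9.4, -2.5, 87 rows 10
end TCP [354.1 267.8 334. ] grasp [454.  208.9 218. ] max lin 22.022942582679544 ang 2.8089143810376282
```

Call:
jog_arm:
  commands: [0.6,2.2,-1.5,-21,-5,-1,87,0.6,2.2,-1.6,-21,-5.5,-2,87,0.6,2.2,-1.5,-21,-6,-3,87,0.7,2.2,-1.5,-20.5,-7,-3.5,87,0.6,2.2,-1.6,-20,-7.5,-4.5,87,0.7,2.2,-1.5,-20,-8,-5,87,0.6,2.2,-1.6,-19.5,-8.5,-5.5,87,0.7,2.2,-1.5,-19,-9,-6,87,0.6,2.2,-1.6,-18.5,-9.5,-7,87,0.7,2.2,-1.5,-18,-10.5,-7.5,87]

```text
clock: 1.77
position: [467.9, -83.8, 417.6]
tcp_rot: [[0.615, -0.728, 0.302], [-0.688, -0.683, -0.246], [0.385, -0.056, -0.921]]
ft_force: [-0.0, 0.1, -0.5]
finger_gap: 86.9
```

Call:
jog_arm:
  commands: [0.6,2.2,-1.6,-17.5,-11,-8,87,0.7,2.2,-1.5,-16.5,-11.5,-8.5,87,0.7,2.2,-1.6,-16,-12,-9,87,0.6,2.2,-1.5,-15.5,-12.5,-9.5,87,0.7,2.2,-1.6,-14.5,-13,-10,87,0.6,2.2,-1.5,-14,-13.5,-10,87,0.7,2.1,-1.6,-13,-14,-10.5,87,0.6,2.2,-1.5,-12.5,-14.5,-11,87,0.7,2.1,-1.6,-11.5,-15,-11.5,87,0.6,2.2,-1.5,-10.5,-15.5,-11.5,87]

```text
clock: 2.6
position: [417.0, 129.6, 431.1]
tcp_rot: [[0.608, -0.507, 0.611], [-0.357, -0.862, -0.359], [0.709, 0.0, -0.705]]
ft_force: [-0.4, -0.5, -0.3]
finger_gap: 87.1
```

```bash
python3 - <<'E'
s=open("h.py").read()
a="            R=R@Ro.from_rotvec(np.radians(w)).as_matrix()\n            d=np.round(R.T@d0,1)+0.;p=p+R@d\n"
b="            d=np.round(R.T@d0*2)/2+0.;p=p+R@d\n            R=R@Ro.from_rotvec(np.radians(w)).as_matrix()\n"
assert a in s;open("h.py","w").write(s.replace(a,b))
E
python3 - <<'E'
from h import *
from plant import manip
s=manip.state();R=Rlean(45)
plan(s["position"],s["tcp_rot"],[(W(-56,-76,218),R,8,87),(None,R,2,87)])
plan(W(-56,-76,218)-164*R[:,2],R,[(W(-3,-76,165),R,10,87)])
E
```

```text
CALL 0, 0, 0, -19.5, -11, -2.5, 87, 0, 0, 0, -19.5, -11, -2.5, 87, 0, 0, 0, -19.5, -11, -2.5, 87, 0, 0, 0, -19.5, -11, -2.5, 87, 0, 0, 0, -19.5, -11, -2.5, 87, 0, 0, 0, -19.5, -11, -2.5, 87, 0, -0.1, 0, -19.5, -10.5, -2.5, 87, 0, 0, 0.1, -20, -11, -2, 87, 0, 0, 0, 0, 0, 0, 87, 0, 0, 0, 0, 0, 0, 87 rows 10
end TCP [354.2 268.  333.9] grasp [454.3 209.1 218. ] max lin 22.9128784747792 ang 0.1
CALL 0, 0, 0, 0, 0, 7.5, 87, 0, 0, 0, 0, 0, 7.5, 87, 0, 0, 0, 0, 0, 7.5, 87, 0, 0, 0, 0, 0, 7.5, 87, 0, 0, 0, 0, 0, 7.5, 87, 0, 0, 0, 0, 0, 7.5, 87, 0, 0, 0, 0, 0, 7.5, 87, 0, 0, 0, 0, 0, 7.5, 87, 0, 0, 0, 0, 0, 7.5, 87, 0, 0, 0, 0, 0, 7.5, 87 rows 10
end TCP [399.8 240.8 280.9] grasp [499.7 182.  165. ] max lin 7.5 ang 0.0
```

Call:
jog_arm:
  commands: [0,0,0,-19.5,-11,-2.5,87,0,0,0,-19.5,-11,-2.5,87,0,0,0,-19.5,-11,-2.5,87,0,0,0,-19.5,-11,-2.5,87,0,0,0,-19.5,-11,-2.5,87,0,0,0,-19.5,-11,-2.5,87,0,0,0,-19.5,-11,-2.5,87,0,0,0,-19.5,-11,-2,87,0,0,0,0,0,0,87,0,0,0,0,0,0,87]

```text
clock: 3.43
position: [355.1, 267.9, 333.3]
tcp_rot: [[0.613, -0.505, 0.607], [-0.358, -0.863, -0.357], [0.704, 0.002, -0.71]]
ft_force: [0.0, -0.3, 0.8]
finger_gap: 87.1
```

Call:
jog_arm:
  commands: [0,0,0,0,0,9,87,0,0,0,0,0,9,87,0,0,0,0,0,9,87,0,0,0,0,0,9,87,0,0,0,0,0,9,87,0,0,0,0,0,9,87,0,0,0,0,0,9,87,0,0,0,0,0,9,87,0,0,0,0,0,2,87,0,0,0,0,0,0,87]

```text
clock: 4.27
position: [400.9, 240.1, 282.1]
tcp_rot: [[0.609, -0.509, 0.609], [-0.359, -0.861, -0.36], [0.707, 0.0, -0.707]]
ft_force: [-0.3, -0.0, -0.8]
finger_gap: 86.9
```

```bash
cat > snap.py <<'E'
import sys,cv2,numpy as np
from plant import manip
from h import *
def snap(name,cw,z=3,w=130,h=120):
    ims=[];cs={}
    for n in("top","scene"):
        c=manip.capture(n);cs[n]=c;u,v=proj(c,cw);x0=int(np.clip(u-w/2,0,560-w));y0=int(np.clip(v-h/2,0,420-h))
        print(n,"crop origin",x0,y0)
        ims.append(cv2.resize(c["frame"][y0:y0+h,x0:x0+w,::-1],None,fx=z,fy=z,interpolation=cv2.INTER_CUBIC))
    cv2.imwrite(f"pics/{name}.png",cv2.convertScaleAbs(np.hstack(ims),alpha=1.4,beta=15))
    return cs
if __name__=="__main__":
    snap(sys.argv[1],[float(v) for v in sys.argv[2:5]]);s=manip.state();print(s["clock"],np.round(s["position"],1),np.round(s["ft_force"],1),s["finger_gap"])
E
python3 snap.py g1 500 182 165
```

```text
top crop origin 147 160
scene crop origin 290 164
4.3667 [400.5 241.  282.6] [-0.3  0.7 -0.2] 87.04600498146877
```

View pics/g1.png

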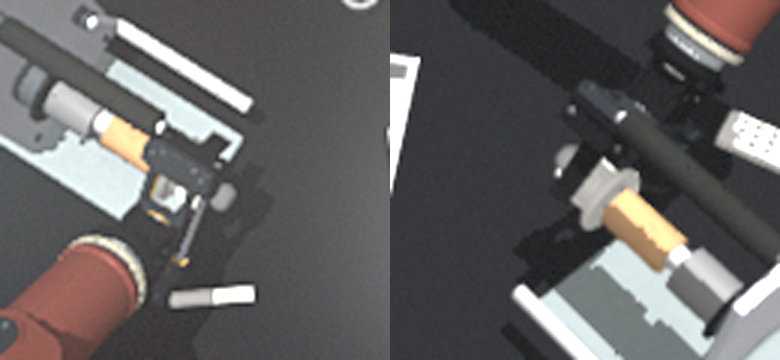

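The gripper straddles the hub; the top crop shows it over the collar, clear of the roller at (165,125). Closing.

Call:
jog_arm:
  commands: [0,0,0,0,0,0,44,0,0,0,0,0,0,44,0,0,0,0,0,0,44,0,0,0,0,0,0,44,0,0,0,0,0,0,44,0,0,0,0,0,0,44,0,0,0,0,0,0,44,0,0,0,0,0,0,44,0,0,0,0,0,0,44,0,0,0,0,0,0,44]

```text
clock: 5.2
position: [400.6, 240.8, 282.3]
tcp_rot: [[0.609, -0.508, 0.609], [-0.359, -0.861, -0.359], [0.707, -0.0, -0.707]]
ft_force: [-1.4, 0.2, -0.0]
finger_gap: 49.9
```

Call:
jog_arm:
  commands: [0,0,0,0.7,0,-0.7,44,0,0,0,0.7,0,-0.7,44,0,0,0,0.7,0,-0.7,44,0,0,0,0.7,0,-0.7,44,0,0,0,0.7,0,-0.7,44,0,0,0,0,0,0,44,0,0,0,0,0,0,44,0,0,0,0,0,0,44,0,0,0,0,0,0,44,0,0,0,0,0,0,44]

```text
clock: 6.03
position: [400.6, 240.8, 287.2]
tcp_rot: [[0.609, -0.508, 0.61], [-0.359, -0.861, -0.359], [0.707, -0.0, -0.707]]
ft_force: [-0.2, 0.4, -0.1]
finger_gap: 49.9
```

Call:
jog_arm:
  commands: [0,0,0,1.4,0,1.4,44,0,0,0,1.4,0,1.4,44,0,0,0,0,0,0,44,0,0,0,0,0,0,44,0,0,0,0,0,0,44,0,0,0,0,0,0,44,0,0,0,0,0,0,44,0,0,0,0,0,0,44,0,0,0,0,0,0,44,0,0,0,0,0,0,44]

```text
clock: 6.87
position: [403.0, 239.5, 286.9]
tcp_rot: [[0.61, -0.507, 0.609], [-0.359, -0.862, -0.358], [0.706, 0.0, -0.708]]
ft_force: [-10.1, 3.2, 1.4]
finger_gap: 49.8
```

Call:
jog_arm:
  commands: [0,0,0,-1.4,0,-1.4,44,0,0,0,-1.4,0,-1.4,44,0,0,0,-1.4,0,-1.4,44,0,0,0,-1.4,0,-1.4,44,0,0,0,-1.4,0,-1.4,44,0,0,0,0,0,0,44,0,0,0,0,0,0,44,0,0,0,0,0,0,44,0,0,0,0,0,0,44,0,0,0,0,0,0,44]

```text
clock: 7.7
position: [395.5, 243.8, 287.3]
tcp_rot: [[0.609, -0.508, 0.61], [-0.359, -0.861, -0.359], [0.708, -0.0, -0.707]]
ft_force: [-0.5, -1.2, -0.6]
finger_gap: 49.8
```

Call:
jog_arm:
  commands: [0,0,0,-1.4,0,-1.4,44,0,0,0,-0.7,0,-0.7,44,0,0,0,0,0,0,44,0,0,0,0,0,0,44,0,0,0,0,0,0,44,0,0,0,0,0,0,44,0,0,0,0,0,0,44,0,0,0,0,0,0,44,0,0,0,0,0,0,44,0,0,0,0,0,0,44]

```text
clock: 8.53
position: [394.1, 245.0, 287.8]
tcp_rot: [[0.607, -0.509, 0.611], [-0.36, -0.861, -0.36], [0.709, -0.002, -0.706]]
ft_force: [10.5, -1.6, -3.8]
finger_gap: 49.8
```

Contacts are found about 10 mm apart, so the bore's centre lies 2.5 mm back. I'll centre it and slide out along tool +y.

Call:
jog_arm:
  commands: [0,0,0,1.5,0,1.5,44,0,0,0,1.5,0,1.5,44,0,0,0,1.6,0,1.6,44,0,0,0,0,0,0,44,0,0,0,0,5,0,44,0,0,0,0,5,0,44,0,0,0,0,5,0,44,0,0,0,0,5,0,44,0,0,0,0,5,0,44,0,0,0,0,0,0,44]

```text
clock: 9.37
position: [385.3, 219.5, 287.3]
tcp_rot: [[0.608, -0.508, 0.61], [-0.359, -0.861, -0.361], [0.708, 0.0, -0.706]]
ft_force: [0.3, -0.1, -1.4]
finger_gap: 49.3
```

Call:
jog_arm:
  commands: [0,0,0,0,4,0,44,0,0,0,0,4,0,44,0,0,0,0,6,0,44,0,0,0,0,8,0,44,0,0,0,0,8,0,44,0,0,0,0,8,0,44,0,0,0,0,8,0,44,0,0,0,0,8,0,44,0,0,0,0,8,0,44,0,0,0,0,0,0,44]

```text
clock: 10.2
position: [353.7, 165.9, 287.2]
tcp_rot: [[0.608, -0.509, 0.61], [-0.359, -0.861, -0.361], [0.709, 0.001, -0.706]]
ft_force: [-0.2, 0.7, -1.4]
finger_gap: 49.6
```

```bash
python3 snap.py g2 470 110 165 && python3 - <<'E'
from h import *
from plant import manip
import pickle
s=manip.state();R=np.array(s["tcp_rot"]);print("grasp",s["position"]+164*R[:,2], R.round(3).tolist())
E
```

```text
top crop origin 170 169
scene crop origin 270 149
10.3 [354.4 167.1 287.5] [0.8 0.3 0.1] 50.077412098187935
grasp [454.46860547 108.1852496  171.78690913] [[0.608, -0.508, 0.61], [-0.359, -0.861, -0.359], [0.708, -0.001, -0.706]]
```

View pics/g2.png

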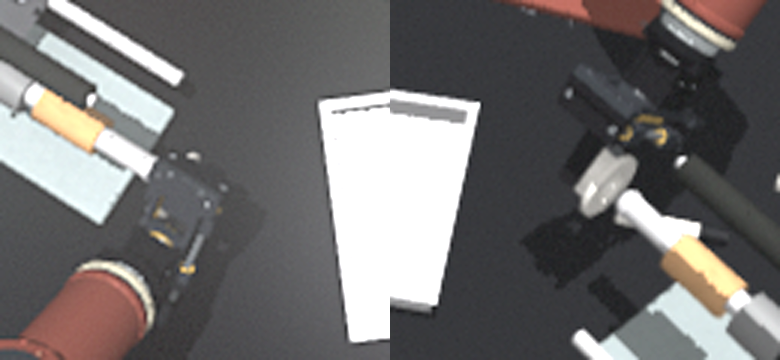

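The collar is clear of the tip (scene crop: flange at (605,183), bare tip at (628,205)). Next, carry it to the tray's far half.

```bash
python3 - <<'E'
from h import *
from plant import manip
s=manip.state();R=Rlean(45);D=Rdown(7.7)
plan(s["position"],s["tcp_rot"],[(W(-5,-200,185),R,3,44),([520,-123,120],D,17,44),([520,-123,50],D,7,44)])
E
```

```text
CALL 0, 0, 0, 3, 12.5, -3, 44, 0, -0.1, 0, 3, 12.5, -3.5, 44, 0, 0, 0, 3.5, 12.5, -3, 44, 0.9, -2.5, -2.1, 11.5, 7.5, 13, 44, 0.9, -2.6, -2.1, 11.5, 8, 12, 44, 0.9, -2.5, -2.1, 12, 9, 11.5, 44, 0.9, -2.6, -2.1, 12, 9.5, 11, 44, 0.9, -2.5, -2.1, 12, 10, 10, 44, 0.9, -2.6, -2.1, 12, 10.5, 9.5, 44, 0.9, -2.6, -2.1, 12, 11, 8.5, 44 rows 10
CALL 0.9, -2.5, -2.1, 12, 12, 8, 44, 0.9, -2.6, -2.2, 12, 12.5, 7, 44, 0.9, -2.5, -2.1, 12, 13, 6.5, 44, 0.8, -2.6, -2.1, 11.5, 13.5, 6, 44, 0.8, -2.6, -2.2, 11.5, 14, 5, 44, 0.9, -2.5, -2.1, 11, 14.5, 4.5, 44, 0.8, -2.5, -2.2, 11, 14.5, 3.5, 44, 0.9, -2.6, -2.1, 10.5, 15.5, 3, 44, 0.8, -2.5, -2.2, 10, 15.5, 2.5, 44, 0.9, -2.6, -2.1, 9, 16, 1.5, 44 rows 10
CALL 0, 0, 0, 0, 0, 10, 44, 0, 0, 0, 0, 0, 10, 44, 0, 0, 0, 0, 0, 10, 44, 0, 0, 0, 0, 0, 10, 44, 0, 0, 0, 0, 0, 10, 44, 0, 0, 0, 0, 0, 10, 44, 0, 0, 0, 0, 0, 10, 44 rows 7
end TCP [ 520. -123.  214.] grasp [ 520. -123.   50.] max lin 18.96048522585854 ang 3.5227829907617076
```

Call:
jog_arm:
  commands: [0,0,0,3,12.5,-3,44,0,0,0,3,12.5,-3.5,44,0,0,0,3.5,12.5,-3,44,0.9,-2.5,-2.1,11.5,7.5,13,44,0.9,-2.6,-2.1,11.5,8,12,44,0.9,-2.5,-2.1,12,9,11.5,44,0.9,-2.6,-2.1,12,9.5,11,44,0.9,-2.5,-2.1,12,10,10,44,0.9,-2.6,-2.1,12,10.5,9.5,44,0.9,-2.6,-2.1,12,11,8.5,44]

```text
clock: 11.13
position: [412.0, 28.3, 293.2]
tcp_rot: [[0.873, -0.255, 0.415], [-0.203, -0.965, -0.167], [0.443, 0.061, -0.894]]
ft_force: [1.5, 0.4, -0.7]
finger_gap: 50.0
```

Call:
jog_arm:
  commands: [0.9,-2.5,-2.1,12,12,8,44,0.9,-2.6,-2.2,12,12.5,7,44,0.9,-2.5,-2.1,12,13,6.5,44,0.8,-2.6,-2.1,11.5,13.5,6,44,0.8,-2.6,-2.2,11.5,14,5,44,0.9,-2.5,-2.1,11,14.5,4.5,44,0.8,-2.5,-2.2,11,14.5,3.5,44,0.9,-2.6,-2.1,10.5,15.5,3,44,0.8,-2.5,-2.2,10,15.5,2.5,44,0.9,-2.6,-2.1,9,16,1.5,44]

```text
clock: 11.97
position: [521.0, -123.7, 283.1]
tcp_rot: [[0.991, 0.136, -0.004], [0.136, -0.991, 0.0], [-0.004, -0.001, -1.0]]
ft_force: [1.0, -0.0, -0.7]
finger_gap: 49.6
```

Call:
jog_arm:
  commands: [0,0,0,0,0,10,44,0,0,0,0,0,10,44,0,0,0,0,0,10,44,0,0,0,0,0,10,44,0,0,0,0,0,10,44,0,0,0,0,0,10,44,0,0,0,0,0,8,44,0,0,0,0,0,0,44,0,0,0,0,0,0,44,0,0,0,0,0,0,44]

```text
clock: 12.8
position: [520.3, -123.0, 216.3]
tcp_rot: [[0.991, 0.133, 0.001], [0.133, -0.991, -0.0], [0.001, 0.001, -1.0]]
ft_force: [-1.0, -0.4, -0.0]
finger_gap: 50.0
```

Call:
jog_arm:
  commands: [0,0,0,0,0,1.5,44,0,0,0,0,0,1.5,44,0,0,0,0,0,1.5,44,0,0,0,0,0,1.5,44,0,0,0,0,0,1.5,44,0,0,0,0,0,1.5,44,0,0,0,0,0,0,44,0,0,0,0,0,0,44,0,0,0,0,0,0,44,0,0,0,0,0,0,44]

```text
clock: 13.63
position: [520.1, -123.0, 206.9]
tcp_rot: [[0.991, 0.133, 0.0], [0.133, -0.991, -0.0], [0.0, 0.0, -1.0]]
ft_force: [-0.1, -0.5, -1.1]
finger_gap: 49.7
```

Call:
jog_arm:
  commands: [0,0,0,0,0,1,44,0,0,0,0,0,1,44,0,0,0,0,0,0.5,44,0,0,0,0,0,0,44,0,0,0,0,0,0,44,0,0,0,0,0,0,44,0,0,0,0,0,0,44,0,0,0,0,0,0,44,0,0,0,0,0,0,44,0,0,0,0,0,0,44]

```text
clock: 14.47
position: [520.2, -123.9, 205.3]
tcp_rot: [[0.991, 0.133, 0.001], [0.133, -0.991, -0.001], [0.001, 0.002, -1.0]]
ft_force: [-2.5, -3.4, 8.0]
finger_gap: 49.6
```

Call:
jog_arm:
  commands: [0,0,0,0,0,0,76,0,0,0,0,0,0,76,0,0,0,0,0,0,76,0,0,0,0,0,0,76,0,0,0,0,0,0,76,0,0,0,0,0,0,76,0,0,0,0,0,-5,76,0,0,0,0,0,-10,76,0,0,0,0,0,-15,76,0,0,0,0,0,-20,76]

```text
clock: 15.3
position: [519.7, -122.9, 254.8]
tcp_rot: [[0.991, 0.133, -0.001], [0.133, -0.991, 0.0], [-0.001, -0.0, -1.0]]
ft_force: [0.3, -1.5, -0.4]
finger_gap: 76.0
```

```bash
python3 snap.py g3 500 -90 30 && python3 - <<'E'
from h import *
from plant import manip
s=manip.state();R=Rlean(45);D=Rdown(7.7)
np.set_printoptions(precision=1,suppress=True)
# core: approach between collar side and roller
plan(s["position"],s["tcp_rot"],[([520,-100,190],D,3,87),(W(60,-190,290),R,17,87),(W(-58,-20,218),R,12,87)])
E
```

```text
top crop origin 232 166
scene crop origin 206 163
15.4 [ 521.3 -123.2  258.3] [0.3 0.7 0.7] 76.01920968147509
CALL 0, -0.1, 0, 1, -7.5, -32, 87, 0.1, -0.1, 0, 0.5, -7.5, -32, 87, 0, -0.1, 0, 0.5, -8, -31.5, 87, -0.9, 2.5, 2.1, -5.5, -13.5, -3, 87, -0.9, 2.5, 2.1, -6, -13, -3.5, 87, -0.9, 2.6, 2.1, -6, -12.5, -4, 87, -0.9, 2.5, 2.1, -6.5, -12.5, -4.5, 87, -0.9, 2.5, 2.1, -6.5, -12, -5, 87, -0.9, 2.6, 2.1, -7, -12, -5.5, 87, -0.9, 2.5, 2.1, -7, -11.5, -6, 87 rows 10
CALL -0.9, 2.6, 2.2, -7.5, -11, -6.5, 87, -0.9, 2.5, 2.1, -7.5, -10.5, -7, 87, -0.9, 2.5, 2.2, -7.5, -10.5, -7.5, 87, -0.9, 2.6, 2.1, -7.5, -10, -8, 87, -0.9, 2.5, 2.2, -7.5, -9.5, -8.5, 87, -0.8, 2.6, 2.1, -7.5, -9, -9, 87, -0.9, 2.5, 2.2, -7, -8.5, -9, 87, -0.8, 2.6, 2.1, -7, -8, -9.5, 87, -0.9, 2.5, 2.2, -7, -8, -10, 87, -0.8, 2.6, 2.1, -7, -7, -11, 87 rows 10
CALL 0, 0, 0, -11, -14, -2.5, 87, 0, 0, 0, -11, -14, -2.5, 87, 0, 0, 0, -11, -14, -2.5, 87, 0, 0, 0, -11.5, -14.5, -3, 87, 0, 0, 0, -11, -14, -2.5, 87, 0, 0, 0, -11.5, -14.5, -3, 87, 0, 0, 0, -11, -14, -2.5, 87, 0, 0, 0, -11.5, -14.5, -3, 87, 0, 0, 0, -11, -14, -2.5, 87, 0, 0, 0, -11.5, -14.5, -3, 87 rows 10
CALL 0, 0, 0, -11, -14, -2.5, 87, 0, 0, 0, -11.5, -14.5, -3, 87 rows 2
end TCP [380.8 317.2 334. ] grasp [480.8 258.4 218.1] max lin 32.882366094914765 ang 3.5227829907617076
```

View pics/g3.png

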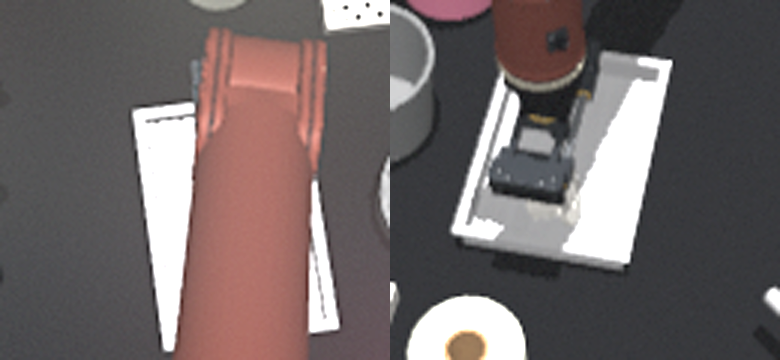

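Scene crop shows the white collar lying in the tray under the gripper at about (555,205). Planning the core approach, routed well outside the roller.

```bash
python3 - <<'E'
from h import *
from plant import manip
s=manip.state();R=Rlean(45);D=Rdown(7.7)
plan(s["position"],s["tcp_rot"],[([520,-100,180],D,3,87),(W(60,-190,290),R,17,87),(W(-58,-110,219),R,6,87),(W(-58,-2,219),R,8,87),(W(-5,-2,166),R,10,87)])
E
```

```text
CALL 0, -0.1, 0, 0.5, -7.5, -28.5, 87, 0.1, -0.1, 0, 1, -7.5, -28.5, 87, 0, -0.1, 0, 0.5, -8, -28.5, 87, -0.9, 2.5, 2.1, -5.5, -13.5, -3.5, 87, -0.9, 2.5, 2.1, -6, -13, -4, 87, -0.9, 2.6, 2.1, -6, -12.5, -4.5, 87, -0.9, 2.5, 2.1, -6.5, -12.5, -5, 87, -0.9, 2.5, 2.1, -6.5, -12, -5.5, 87, -0.9, 2.6, 2.1, -7, -11.5, -6, 87, -0.9, 2.5, 2.1, -7, -11.5, -6.5, 87 rows 10
CALL -0.9, 2.6, 2.2, -7, -11, -7, 87, -0.9, 2.5, 2.1, -7, -10.5, -7.5, 87, -0.9, 2.5, 2.2, -7, -10.5, -8, 87, -0.9, 2.6, 2.1, -7, -10, -8.5, 87, -0.9, 2.5, 2.2, -7, -9.5, -9, 87, -0.8, 2.6, 2.1, -7, -9, -9.5, 87, -0.9, 2.5, 2.2, -7, -8.5, -10, 87, -0.8, 2.6, 2.1, -7, -8, -10, 87, -0.9, 2.5, 2.2, -7, -8, -11, 87, -0.8, 2.6, 2.1, -6.5, -7, -11, 87 rows 10
CALL 0, 0, 0, -22.5, -13.5, -5.5, 87, 0, 0, 0, -22, -13.5, -5.5, 87, 0, 0, 0, -22.5, -13.5, -5.5, 87, 0, 0, 0, -22, -13, -5.5, 87, 0, 0, 0, -22.5, -13.5, -5.5, 87, 0, 0, 0, -22, -13, -5.5, 87, 0, 0, 0, 0, -13.5, 0, 87, 0, 0, 0, 0, -13.5, 0, 87, 0, 0, 0, 0, -13.5, 0, 87, 0, 0, 0, 0, -13.5, 0, 87 rows 10
CALL 0, 0, 0, 0, -13.5, 0, 87, 0, 0, 0, 0, -13.5, 0, 87, 0, 0, 0, 0, -13.5, 0, 87, 0, 0, 0, 0, -13.5, 0, 87, 0, 0, 0, 0, 0, 7.5, 87, 0, 0, 0, 0, 0, 7.5, 87, 0, 0, 0, 0, 0, 7.5, 87, 0, 0, 0, 0, 0, 7.5, 87, 0, 0, 0, 0, 0, 7.5, 87, 0, 0, 0, 0, 0, 7.5, 87 rows 10
CALL 0, 0, 0, 0, 0, 7.5, 87, 0, 0, 0, 0, 0, 7.5, 87, 0, 0, 0, 0, 0, 7.5, 87, 0, 0, 0, 0, 0, 7.5, 87 rows 4
end TCP [435.7 305.3 281.8] grasp [535.6 246.5 165.9] max lin 29.605742686174924 ang 3.5227829907617076
```

Call:
jog_arm:
  commands: [0,-0.1,0,0.5,-7.5,-28.5,87,0.1,-0.1,0,1,-7.5,-28.5,87,0,-0.1,0,0.5,-8,-28.5,87,-0.9,2.5,2.1,-5.5,-13.5,-3.5,87,-0.9,2.5,2.1,-6,-13,-4,87,-0.9,2.6,2.1,-6,-12.5,-4.5,87,-0.9,2.5,2.1,-6.5,-12.5,-5,87,-0.9,2.5,2.1,-6.5,-12,-5.5,87,-0.9,2.6,2.1,-7,-11.5,-6,87,-0.9,2.5,2.1,-7,-11.5,-6.5,87]

```text
clock: 16.23
position: [467.5, -12.7, 365.9]
tcp_rot: [[0.944, -0.137, 0.301], [-0.109, -0.988, -0.107], [0.312, 0.068, -0.948]]
ft_force: [0.0, -0.5, -0.8]
finger_gap: 87.4
```

Call:
jog_arm:
  commands: [-0.9,2.6,2.2,-7,-11,-7,87,-0.9,2.5,2.1,-7,-10.5,-7.5,87,-0.9,2.5,2.2,-7,-10.5,-8,87,-0.9,2.6,2.1,-7,-10,-8.5,87,-0.9,2.5,2.2,-7,-9.5,-9,87,-0.8,2.6,2.1,-7,-9,-9.5,87,-0.9,2.5,2.2,-7,-8.5,-10,87,-0.8,2.6,2.1,-7,-8,-10,87,-0.9,2.5,2.2,-7,-8,-11,87,-0.8,2.6,2.1,-6.5,-7,-11,87]

```text
clock: 17.07
position: [395.0, 111.3, 403.7]
tcp_rot: [[0.61, -0.508, 0.608], [-0.359, -0.861, -0.36], [0.706, 0.001, -0.708]]
ft_force: [0.6, -0.1, -0.2]
finger_gap: 87.0
```

```bash
python3 - <<'E'
from h import *
from plant import manip
s=manip.state();R=Rlean(45);print(s["clock"],np.round(s["position"],1),"grasp stand",sf(s["position"]+164*np.array(s["tcp_rot"])[:,2]).round(1))
plan(s["position"],s["tcp_rot"],[(W(-58,-110,219),R,6,87),(W(-58,-2,219),R,9,87),(W(-5,-2,166),R,10,87)])
c=manip.capture("top");cv2.imwrite("pics/t4.png",c["frame"][150:300,240:360,::-1].repeat(3,0).repeat(3,1))
E
```

```text
17.0667 [395.  111.3 403.7] grasp stand [  58.4 -190.3  287.6]
CALL 0, 0, 0, -22, -13.5, -5.5, 87, 0, 0, 0, -22, -13.5, -5.5, 87, 0, 0, 0, -22, -13.5, -5.5, 87, 0, 0, 0, -21.5, -13, -6, 87, 0, 0, 0, -22, -13.5, -5.5, 87, 0.1, 0.1, 0, -21.5, -13, -6, 87, 0, 0, 0, 0, -12, 0, 87, 0, 0, 0, 0, -12, 0, 87, 0, 0, 0, 0, -12, 0, 87, 0, 0, 0, 0, -12, 0, 87 rows 10
CALL 0, 0, 0, 0, -12, 0, 87, 0, 0, 0, 0, -12, 0, 87, 0, 0, 0, 0, -12, 0, 87, 0, 0, 0, 0, -12, 0, 87, 0, 0, 0, 0, -12, 0, 87, 0, 0, 0, 0, 0, 7.5, 87, 0, 0, 0, 0, 0, 7.5, 87, 0, 0, 0, 0, 0, 7.5, 87, 0, 0, 0, 0, 0, 7.5, 87, 0, 0, 0, 0, 0, 7.5, 87 rows 10
CALL 0, 0, 0, 0, 0, 7.5, 87, 0, 0, 0, 0, 0, 7.5, 87, 0, 0, 0, 0, 0, 7.5, 87, 0, 0, 0, 0, 0, 7.5, 87, 0, 0, 0, 0, 0, 7.5, 87 rows 5
end TCP [435.6 305.7 282.2] grasp [535.6 246.8 166.3] max lin 26.391286440793294 ang 0.14142135623730953
```

Call:
jog_arm:
  commands: [0,0,0,-22,-13.5,-5.5,87,0,0,0,-22,-13.5,-5.5,87,0,0,0,-22,-13.5,-5.5,87,0,0,0,-21.5,-13,-6,87,0,0,0,-22,-13.5,-5.5,87,0,0,0,-21.5,-13,-6,87,0,0,0,0,-12,0,87,0,0,0,0,-12,0,87,0,0,0,0,-12,0,87,0,0,0,0,-12,0,87]

```text
clock: 17.95
position: [360.2, 280.1, 334.8]
tcp_rot: [[0.614, -0.507, 0.605], [-0.358, -0.862, -0.359], [0.703, 0.003, -0.711]]
ft_force: [-0.0, -0.7, 0.8]
finger_gap: 87.1
```

Call:
jog_arm:
  commands: [0,0,0,0,-12,0,87,0,0,0,0,-12,0,87,0,0,0,0,-12,0,87,0,0,0,0,-12,0,87,0,0,0,0,-12,0,87,0,0,0,0,0,7.5,87,0,0,0,0,0,7.5,87,0,0,0,0,0,7.5,87,0,0,0,0,0,7.5,87,0,0,0,0,0,7.5,87]

```text
clock: 18.78
position: [413.2, 317.2, 307.3]
tcp_rot: [[0.613, -0.508, 0.605], [-0.359, -0.862, -0.359], [0.704, 0.003, -0.71]]
ft_force: [-0.6, 0.6, 0.1]
finger_gap: 86.6
```

Call:
jog_arm:
  commands: [0,0,0,0,0,7.5,87,0,0,0,0,0,7.5,87,0,0,0,0,0,7.5,87,0,0,0,0,0,7.5,87,0,0,0,0,0,7.5,87,0,0,0,0,0,0,87,0,0,0,0,0,0,38,0,0,0,0,0,0,38,0,0,0,0,0,0,38,0,0,0,0,0,0,38]

```text
clock: 19.62
position: [435.3, 305.3, 281.6]
tcp_rot: [[0.613, -0.506, 0.606], [-0.359, -0.862, -0.358], [0.704, 0.002, -0.71]]
ft_force: [0.8, -0.9, 0.8]
finger_gap: 68.0
```

Call:
jog_arm:
  commands: [0,0,0,0,0,0,38,0,0,0,0,0,0,38,0,0,0,0,0,0,38,0,0,0,0,0,0,38,0,0,0,0,0,0,38,0,0,0,0.9,0,-0.9,38,0,0,0,0.9,0,-0.9,38,0,0,0,0.9,0,-0.9,38,0,0,0,0.8,0,-0.8,38,0,0,0,0,0,0,38]

```text
clock: 20.45
position: [435.5, 305.0, 286.5]
tcp_rot: [[0.613, -0.507, 0.606], [-0.359, -0.862, -0.358], [0.704, 0.002, -0.71]]
ft_force: [-0.4, -0.1, -1.0]
finger_gap: 43.5
```

Call:
jog_arm:
  commands: [0,0,0,0,5,0,38,0,0,0,0,8,0,38,0,0,0,0,8,0,38,0,0,0,0,8,0,38,0,0,0,0,8,0,38,0,0,0,0,8,0,38,0,0,0,0,8,0,38,0,0,0,0,8,0,38,0,0,0,0,8,0,38,0,0,0,0,8,0,38]

```text
clock: 21.28
position: [396.0, 237.8, 286.4]
tcp_rot: [[0.613, -0.507, 0.606], [-0.359, -0.862, -0.358], [0.704, 0.002, -0.71]]
ft_force: [-0.2, -0.3, -0.7]
finger_gap: 43.7
```

Call:
jog_arm:
  commands: [0,0,0,0,8,0,38,0,0,0,0,8,0,38,0,0,0,0,8,0,38,0,0,0,0,8,0,38,0,0,0,0,9,0,38,0,0,0,0,9,0,38,0,0,0,0,10,0,38,0,0,0,0,12,0,38,0,0,0,0,12,0,38,0,0,0,0,12,0,38]

```text
clock: 22.12
position: [347.2, 154.9, 286.7]
tcp_rot: [[0.612, -0.507, 0.606], [-0.359, -0.862, -0.359], [0.704, 0.002, -0.71]]
ft_force: [0.6, 0.4, 0.1]
finger_gap: 43.5
```

```bash
python3 - <<'E'
from h import *
from plant import manip
s=manip.state();R=Rlean(45);D=Rdown(0)
print(sf(s["position"]+164*np.array(s["tcp_rot"])[:,2]).round(1),s["finger_gap"])
plan(s["position"],s["tcp_rot"],[(W(-5,-200,200),R,1,38),([500,-100,240],Rdown(5),13,38),([482,-362,240],Rdown(5),12,38),([482,-362,165],Rdown(5),4,38)])
# bin rim re-measure
c=manip.capture("scene");cv2.imwrite("pics/s5.png",np.vstack([cv2.resize(c["frame"][y:y+100,x:x+180,::-1],None,fx=3,fy=3,interpolation=cv2.INTER_CUBIC) for x,y in((150,140),(300,130))]))
E
```

```text
[  -5.1 -176.9  170.3] 43.52393620922987
CALL 0.1, 0.2, 0.1, 20.5, 23.5, -21, 38, 1.1, -3.3, -2.6, 19, 9, 9.5, 38, 1.1, -3.4, -2.6, 19, 10, 8, 38, 1.1, -3.3, -2.6, 19, 11, 7, 38, 1.1, -3.4, -2.6, 19, 12, 5.5, 38, 1.1, -3.3, -2.6, 18.5, 13, 4, 38, 1.1, -3.4, -2.6, 18, 14, 3, 38, 1, -3.4, -2.6, 17.5, 15, 1.5, 38, 1.1, -3.3, -2.6, 17, 15.5, 0, 38, 1.1, -3.3, -2.6, 16, 16.5, -1, 38 rows 10
CALL 1, -3.4, -2.5, 15.5, 17, -2.5, 38, 1.1, -3.3, -2.6, 14.5, 18, -3.5, 38, 1, -3.4, -2.5, 13.5, 18.5, -4.5, 38, 1.1, -3.3, -2.6, 12, 18.5, -6, 38, 0, 0, 0, -3.5, 21.5, 0, 38, 0, 0, 0, -3.5, 21.5, 0, 38, 0, 0, 0, -3.5, 21.5, 0, 38, 0, 0, 0, -3.5, 21.5, 0, 38, 0, 0, 0, -3.5, 21.5, 0, 38, 0, 0, 0, -3.5, 21.5, 0, 38 rows 10
CALL 0, 0, 0, -3.5, 22, 0, 38, 0, 0, 0, -3.5, 21.5, 0, 38, 0, 0, 0, -3, 22, 0, 38, 0, 0, 0, -3.5, 21.5, 0, 38, 0, 0, 0, -3, 22, 0, 38, 0, 0, 0, -3.5, 21.5, 0, 38, 0, 0, 0, 0, 0, 18.5, 38, 0, 0, 0, 0, 0, 19, 38, 0, 0, 0, 0, 0, 18.5, 38, 0, 0, 0, 0, 0, 19, 38 rows 10
end TCP [ 482.  -361.8  328.9] grasp [ 482.1 -361.7  164.9] max lin 37.59654239421492 ang 4.419275958796871
```

View pics/s5.png

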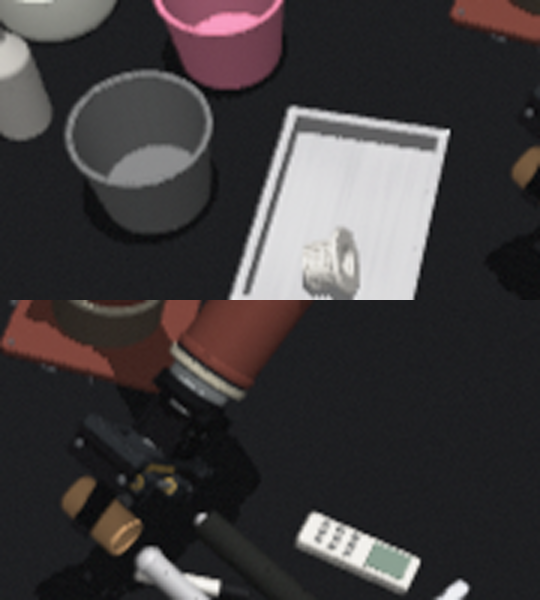

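Scene crop: the core in the gripper at (100,515), clear of the spindle tip at (150,555). The collar lies in the tray at (330,262); the bin rim is centred at (140,129). Carrying the core to the bin.

Call:
jog_arm:
  commands: [0,0,0,20.5,23.5,-21,38,1.1,-3.3,-2.6,19,9,9.5,38,1.1,-3.4,-2.6,19,10,8,38,1.1,-3.3,-2.6,19,11,7,38,1.1,-3.4,-2.6,19,12,5.5,38,1.1,-3.3,-2.6,18.5,13,4,38,1.1,-3.4,-2.6,18,14,3,38,1,-3.4,-2.6,17.5,15,1.5,38,1.1,-3.3,-2.6,17,15.5,0,38,1.1,-3.3,-2.6,16,16.5,-1,38]

```text
clock: 23.0
position: [452.0, -25.3, 373.2]
tcp_rot: [[0.97, -0.095, 0.224], [-0.08, -0.994, -0.073], [0.23, 0.053, -0.972]]
ft_force: [0.4, 0.1, 0.6]
finger_gap: 43.3
```

Call:
jog_arm:
  commands: [1,-3.4,-2.5,15.5,17,-2.5,38,1.1,-3.3,-2.6,14.5,18,-3.5,38,1,-3.4,-2.5,13.5,18.5,-4.5,38,1.1,-3.3,-2.6,12,18.5,-6,38,0,0,0,-3.5,21.5,0,38,0,0,0,-3.5,21.5,0,38,0,0,0,-3.5,21.5,0,38,0,0,0,-3.5,21.5,0,38,0,0,0,-3.5,21.5,0,38,0,0,0,-3.5,21.5,0,38]

```text
clock: 23.83
position: [492.4, -228.3, 400.2]
tcp_rot: [[0.996, 0.087, -0.006], [0.087, -0.996, -0.002], [-0.006, 0.001, -1.0]]
ft_force: [0.9, -0.5, -0.2]
finger_gap: 43.3
```

Call:
jog_arm:
  commands: [0,0,0,-3.5,22,0,38,0,0,0,-3.5,21.5,0,38,0,0,0,-3,22,0,38,0,0,0,-3.5,21.5,0,38,0,0,0,-3,22,0,38,0,0,0,-3.5,21.5,0,38,0,0,0,0,0,22,38,0,0,0,0,0,24,38,0,0,0,0,0,24,38,0,0,0,0,0,24,38]

```text
clock: 24.67
position: [483.4, -359.3, 305.4]
tcp_rot: [[0.996, 0.087, -0.005], [0.087, -0.996, -0.002], [-0.006, 0.001, -1.0]]
ft_force: [0.5, 0.3, -0.1]
finger_gap: 43.3
```

Call:
jog_arm:
  commands: [0,0,0,0,0,3,38,0,0,0,0,0,0,80,0,0,0,0,0,0,80,0,0,0,0,0,0,80,0,0,0,0,0,0,80,0,0,0,0,0,0,80,0,0,0,0,0,-10,80,0,0,0,0,0,-20,80,0,0,0,0,0,-30,80,0,0,0,0,0,-30,80]

```text
clock: 25.5
position: [483.9, -358.8, 395.2]
tcp_rot: [[0.996, 0.087, -0.006], [0.087, -0.996, -0.001], [-0.006, 0.001, -1.0]]
ft_force: [1.4, -0.5, 0.3]
finger_gap: 79.8
```

```bash
python3 - <<'E'
from h import *
from plant import manip
s=manip.state();R=Rlean(45)
plan(s["position"],s["tcp_rot"],[([500,-100,240],Rdown(5),10,87),(W(60,-190,290),R,14,87),(W(-58,-110,219),R,6,87)])
R2=R;p=W(-58,-110,219)-164*R[:,2]
print(p.round(1))
c=manip.capture("scene")
a=cv2.resize(c["frame"][130:230,150:280,::-1],None,fx=3,fy=3,interpolation=cv2.INTER_CUBIC)
b=cv2.resize(c["frame"][190:290,330:460,::-1],None,fx=3,fy=3,interpolation=cv2.INTER_CUBIC)
cv2.imwrite("pics/s6.png",cv2.convertScaleAbs(np.hstack([a,b]),alpha=1.3,beta=10))
E
```

```text
CALL 0, 0, 0, 4, -25.5, -1, 87, 0, 0, 0, 4, -25.5, -1, 87, 0, 0, 0, 4, -25.5, -1, 87, 0, 0.1, 0, 4, -25.5, -1, 87, 0, 0, 0, 4, -25.5, -1, 87, 0, 0.1, 0, 3.5, -26, -1, 87, 0, 0, 0, 4, -25.5, -1, 87, 0, 0.1, 0, 3.5, -26, -0.5, 87, 0, 0, 0, 4, -25.5, -1, 87, 0, 0.1, 0, 3.5, -26, -0.5, 87 rows 10
CALL -1, 3.1, 2.4, -6, -15.5, 0, 87, -1, 3.1, 2.4, -6.5, -15.5, -1, 87, -1, 3.1, 2.4, -7.5, -15, -1.5, 87, -1, 3.1, 2.4, -8, -14.5, -2, 87, -1, 3.1, 2.4, -8.5, -14.5, -3, 87, -1, 3.1, 2.4, -8.5, -14, -3.5, 87, -1, 3.1, 2.4, -9, -13.5, -4, 87, -1, 3.1, 2.4, -9.5, -13, -5, 87, -1, 3.1, 2.4, -9.5, -12.5, -5.5, 87, -1, 3.1, 2.4, -10, -12, -6.5, 87 rows 10
CALL -1, 3.1, 2.4, -10, -11.5, -7, 87, -1, 3.1, 2.4, -10, -11, -8, 87, -1, 3.1, 2.4, -10, -10.5, -8.5, 87, -0.9, 3.1, 2.5, -9.5, -9.5, -9.5, 87, 0, 0, 0, -22.5, -13.5, -5.5, 87, 0, 0, 0, -22, -13.5, -5.5, 87, 0, 0, 0, -22.5, -13, -5.5, 87, 0, 0, 0, -22, -13.5, -5.5, 87, 0, 0, 0, -22.5, -13, -5.5, 87, 0, 0, 0, -22, -13.5, -5.5, 87 rows 10
end TCP [335.3 239.5 335.2] grasp [435.1 180.7 219.1] max lin 26.80951323690902 ang 4.0828911325187205
[335.2 239.5 335. ]
```

View pics/s6.png

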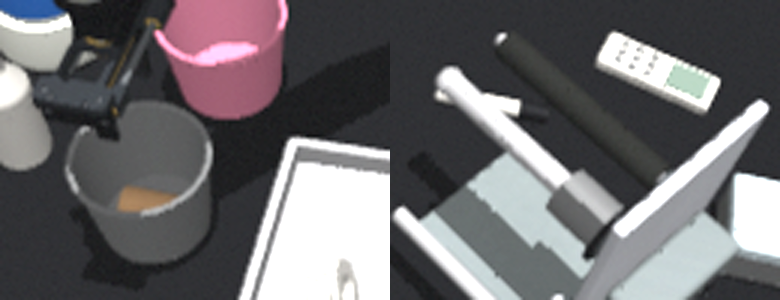

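Core lies inside the grey bin at (147,200); the sleeve alone remains on the spindle at (585,210). Going back for the sleeve.

Call:
jog_arm:
  commands: [0,0,0,4,-25.5,-1,87,0,0,0,4,-25.5,-1,87,0,0,0,4,-25.5,-1,87,0,0.1,0,4,-25.5,-1,87,0,0,0,4,-25.5,-1,87,0,0.1,0,3.5,-26,-1,87,0,0,0,4,-25.5,-1,87,0,0.1,0,3.5,-26,-0.5,87,0,0,0,4,-25.5,-1,87,0,0.1,0,3.5,-26,-0.5,87]

```text
clock: 26.38
position: [500.1, -98.9, 403.3]
tcp_rot: [[0.996, 0.087, 0.003], [0.087, -0.996, -0.001], [0.003, 0.002, -1.0]]
ft_force: [0.2, 0.4, 0.4]
finger_gap: 87.2
```

Call:
jog_arm:
  commands: [-1,3.1,2.4,-6,-15.5,0,87,-1,3.1,2.4,-6.5,-15.5,-1,87,-1,3.1,2.4,-7.5,-15,-1.5,87,-1,3.1,2.4,-8,-14.5,-2,87,-1,3.1,2.4,-8.5,-14.5,-3,87,-1,3.1,2.4,-8.5,-14,-3.5,87,-1,3.1,2.4,-9,-13.5,-4,87,-1,3.1,2.4,-9.5,-13,-5,87,-1,3.1,2.4,-9.5,-12.5,-5.5,87,-1,3.1,2.4,-10,-12,-6.5,87]

```text
clock: 27.22
position: [425.3, 51.3, 404.6]
tcp_rot: [[0.798, -0.352, 0.489], [-0.272, -0.935, -0.23], [0.538, 0.051, -0.842]]
ft_force: [-0.7, 0.4, -0.4]
finger_gap: 87.1
```

Call:
jog_arm:
  commands: [-1,3.1,2.4,-10,-11.5,-7,87,-1,3.1,2.4,-10,-11,-8,87,-1,3.1,2.4,-10,-10.5,-8.5,87,-0.9,3.1,2.5,-9.5,-9.5,-9.5,87,0,0,0,-22.5,-13.5,-5.5,87,0,0,0,-22,-13.5,-5.5,87,0,0,0,-22.5,-13,-5.5,87,0,0,0,-22,-13.5,-5.5,87,0,0,0,-22.5,-13,-5.5,87,0,0,0,-22,-13.5,-5.5,87]

```text
clock: 28.05
position: [334.7, 240.4, 334.0]
tcp_rot: [[0.606, -0.508, 0.612], [-0.36, -0.861, -0.359], [0.709, -0.003, -0.705]]
ft_force: [0.2, 0.7, -0.4]
finger_gap: 87.2
```

```bash
python3 - <<'E'
from h import *
from plant import manip
s=manip.state();R=Rlean(45);print("grasp stand",sf(s["position"]+164*np.array(s["tcp_rot"])[:,2]).round(1))
plan(s["position"],s["tcp_rot"],[(W(-58,73,219),R,12,87),(W(-5,73,166),R,8,87)])
E
```

```text
grasp stand [ -58.5 -109.2  218.4]
CALL 0, 0, 0, 0, -15, 0, 87, 0, 0, 0, 0, -15, 0, 87, 0, 0, 0, 0, -15, 0, 87, 0, 0, 0, 0, -15.5, 0, 87, 0, 0, 0, 0, -15, 0, 87, 0, 0, 0, 0, -15.5, 0, 87, 0, 0, 0, 0, -15, 0, 87, 0, 0, 0, 0, -15.5, 0, 87, 0, 0, 0, 0, -15, 0, 87, 0, -0.1, 0, 0.5, -15.5, 0, 87 rows 10
CALL 0, 0, -0.1, 0, -15, 0, 87, -0.1, -0.1, 0, 0.5, -15.5, 0, 87, 0, 0, 0, 0, 0, 9.5, 87, 0, 0, 0, 0, 0, 9.5, 87, 0, 0, 0, 0, 0, 9.5, 87, 0, 0, 0, 0, 0, 9.5, 87, 0, 0, 0, 0, 0, 9.5, 87, 0, 0, 0, 0, 0, 9, 87, 0, 0, 0, 0, 0, 9.5, 87, 0, 0, 0, 0, 0, 9, 87 rows 10
end TCP [473.7 370.3 282.1] grasp [573.5 311.5 166.1] max lin 15.508062419270823 ang 0.14142135623730953
```

Call:
jog_arm:
  commands: [0,0,0,0,-15,0,87,0,0,0,0,-15,0,87,0,0,0,0,-15,0,87,0,0,0,0,-15.5,0,87,0,0,0,0,-15,0,87,0,0,0,0,-15.5,0,87,0,0,0,0,-15,0,87,0,0,0,0,-15.5,0,87,0,0,0,0,-15,0,87,0,-0.1,0,0.5,-15.5,0,87]

```text
clock: 28.88
position: [413.6, 370.7, 334.2]
tcp_rot: [[0.609, -0.509, 0.609], [-0.361, -0.861, -0.359], [0.707, -0.001, -0.708]]
ft_force: [-0.2, -0.3, 0.3]
finger_gap: 87.3
```

Call:
jog_arm:
  commands: [0,0,-0.1,0,-15,0,87,-0.1,-0.1,0,0.5,-15.5,0,87,0,0,0,0,0,9.5,87,0,0,0,0,0,9.5,87,0,0,0,0,0,9.5,87,0,0,0,0,0,9.5,87,0,0,0,0,0,9.5,87,0,0,0,0,0,9,87,0,0,0,0,0,9.5,87,0,0,0,0,0,9,87]

```text
clock: 29.72
position: [474.9, 368.5, 280.1]
tcp_rot: [[0.612, -0.508, 0.606], [-0.359, -0.861, -0.359], [0.705, 0.002, -0.709]]
ft_force: [-0.2, 0.2, 0.3]
finger_gap: 87.4
```

Call:
jog_arm:
  commands: [0,0,0,0,0,0,87,0,0,0,0,0,0,46,0,0,0,0,0,0,46,0,0,0,0,0,0,46,0,0,0,0,0,0,46,0,0,0,0,0,0,46,0,0,0,0,0,0,46,0,0,0,0,0,0,46,0,0,0,0,0,0,46,0,0,0,0,0,0,46]

```text
clock: 30.55
position: [474.6, 369.1, 281.2]
tcp_rot: [[0.611, -0.508, 0.607], [-0.359, -0.861, -0.359], [0.705, 0.002, -0.709]]
ft_force: [3.0, -0.6, 2.1]
finger_gap: 51.1
```

Call:
jog_arm:
  commands: [0,0,0,0.7,0,-1,46,0,0,0,0.7,0,-1,46,0,0,0,0.7,0,-1,46,0,0,0,0.7,0,-1.2,46,0,0,0,0,0,0,46,0,0,0,0,0,0,46,0,0,0,0,4,0,46,0,0,0,0,6,0,46,0,0,0,0,6,0,46,0,0,0,0,0,0,46]

```text
clock: 31.38
position: [464.8, 354.8, 285.6]
tcp_rot: [[0.612, -0.508, 0.606], [-0.358, -0.861, -0.36], [0.705, 0.003, -0.709]]
ft_force: [1.6, 0.8, -1.1]
finger_gap: 50.9
```

Call:
jog_arm:
  commands: [0,0,0,0,8,0,46,0,0,0,0,12,0,46,0,0,0,0,12,0,46,0,0,0,0,12,0,46,0,0,0,0,12,0,46,0,0,0,0,12,0,46,0,0,0,0,12,0,46,0,0,0,0,12,0,46,0,0,0,0,12,0,46,0,0,0,0,8,0,46]

```text
clock: 32.22
position: [407.7, 258.2, 285.8]
tcp_rot: [[0.612, -0.508, 0.606], [-0.359, -0.861, -0.36], [0.705, 0.003, -0.709]]
ft_force: [1.0, 0.1, -0.4]
finger_gap: 51.3
```

Call:
jog_arm:
  commands: [0,0,0,0.5,8,-0.5,46,0,0,0,0,8,0,46,0,0,0,0,8,0,46,0,0,0,0,10,0,46,0,0,0,0,10,0,46,0,0,0,0,10,0,46,0,0,0,0,10,0,46,0,0,0,0,12,0,46,0,0,0,0,12,0,46,0,0,0,0,12,0,46]

```text
clock: 33.05
position: [357.2, 172.6, 286.9]
tcp_rot: [[0.612, -0.508, 0.607], [-0.359, -0.862, -0.359], [0.705, 0.002, -0.709]]
ft_force: [0.2, -0.6, -1.1]
finger_gap: 51.0
```

```bash
python3 - <<'E'
from h import *
from plant import manip
s=manip.state();R=np.array(s["tcp_rot"]);print("grasp stand",sf(s["position"]+164*R[:,2]).round(1),np.round(s["ft_force"],1),s["finger_gap"])
y=sf(s["position"]+164*R[:,2])[1]
RL=Rlean(45);D=Rdown(7.7)
tx=np.array([np.cos(np.radians(7.7)),np.sin(np.radians(7.7))])
g=np.array([461,-131])-55*tx;print("place",g)
plan(s["position"],s["tcp_rot"],[(W(-5,-210,185),None,4,46),([*g,120],D,16,46),([*g,42],D,8,46)])
c=manip.capture("scene")
a=cv2.resize(c["frame"][130:250,200:300,::-1],None,fx=3,fy=3,interpolation=cv2.INTER_CUBIC)
b=cv2.resize(c["frame"][160:280,300:430,::-1],None,fx=3,fy=3,interpolation=cv2.INTER_CUBIC)
cv2.imwrite("pics/s7.png",cv2.convertScaleAbs(np.hstack([a,b]),alpha=1.1,beta=10))
E
```

```text
grasp stand [  -5.4 -156.6  170.6] [ 0.2 -0.6 -1.1] 51.01387956763841
place [ 406.49592402 -138.3692402 ]
CALL 0, 0, 0, 2.5, 13.5, -2.5, 46, 0, 0, 0, 2.5, 13.5, -2.5, 46, 0, 0, 0, 2.5, 13, -2.5, 46, 0, 0, 0, 3, 13.5, -2.5, 46, 0.9, -2.7, -2.3, 8, 12, 9.5, 46, 0.9, -2.7, -2.3, 8, 12.5, 9, 46, 0.9, -2.7, -2.3, 8, 12.5, 8.5, 46, 1, -2.7, -2.3, 8, 13, 8, 46, 0.9, -2.7, -2.3, 7.5, 13.5, 7.5, 46, 1, -2.7, -2.2, 7.5, 14, 6.5, 46 rows 10
CALL 0.9, -2.7, -2.3, 7, 14.5, 6, 46, 1, -2.7, -2.2, 7, 15, 5.5, 46, 0.9, -2.7, -2.3, 6.5, 15, 5, 46, 1, -2.7, -2.2, 6, 15.5, 4.5, 46, 0.9, -2.7, -2.3, 5.5, 16, 4, 46, 1, -2.7, -2.2, 5.5, 16, 3.5, 46, 0.9, -2.7, -2.3, 4.5, 16.5, 3, 46, 0.9, -2.6, -2.2, 4.5, 16.5, 2.5, 46, 1, -2.7, -2.3, 3.5, 17, 2, 46, 0.9, -2.6, -2.2, 3, 16.5, 1, 46 rows 10
CALL 0, 0, 0, 0, 0, 10, 46, 0, 0, 0, 0, 0, 9.5, 46, 0, 0, 0, 0, 0, 10, 46, 0, 0, 0, 0, 0, 9.5, 46, 0, 0, 0, 0, 0, 10, 46, 0, 0, 0, 0, 0, 9.5, 46, 0, 0, 0, 0, 0, 10, 46, 0, 0, 0, 0, 0, 9.5, 46 rows 8
end TCP [ 406.4 -138.2  206.1] grasp [ 406.6 -138.4   42.1] max lin 17.471405209656147 ang 3.6851051545376556
```

View pics/s7.png

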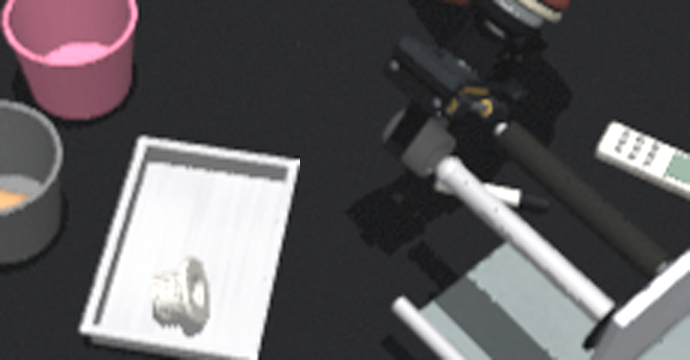

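The sleeve is just off the tip (scene crop (420,140)), the spindle is bare behind it, and the collar lies in the tray at (180,298). Carrying the sleeve to the tray's near half.

Call:
jog_arm:
  commands: [0,0,0,2.5,13.5,-2.5,46,0,0,0,2.5,13.5,-2.5,46,0,0,0,2.5,13,-2.5,46,0,0,0,3,13.5,-2.5,46,0.9,-2.7,-2.3,8,12,9.5,46,0.9,-2.7,-2.3,8,12.5,9,46,0.9,-2.7,-2.3,8,12.5,8.5,46,1,-2.7,-2.3,8,13,8,46,0.9,-2.7,-2.3,7.5,13.5,7.5,46,1,-2.7,-2.2,7.5,14,6.5,46]

```text
clock: 33.93
position: [363.4, 30.3, 297.1]
tcp_rot: [[0.858, -0.28, 0.43], [-0.218, -0.957, -0.189], [0.465, 0.069, -0.883]]
ft_force: [0.0, 0.4, -0.8]
finger_gap: 51.1
```

Call:
jog_arm:
  commands: [0.9,-2.7,-2.3,8,14.5,6,46,1,-2.7,-2.2,8,15,5.5,46,0.9,-2.7,-2.3,7.5,15,5,46,1,-2.7,-2.2,7,15.5,4.5,46,0.9,-2.7,-2.3,6.5,16,4,46,1,-2.7,-2.2,6.5,16,3.5,46,0.9,-2.7,-2.3,5.5,16.5,3,46,0.9,-2.6,-2.2,5.5,16.5,2.5,46,1,-2.7,-2.3,4.5,17,2,46,0.9,-2.6,-2.2,4,16.5,1,46]

```text
clock: 34.77
position: [419.5, -136.1, 288.8]
tcp_rot: [[0.991, 0.132, -0.006], [0.132, -0.991, -0.002], [-0.006, 0.001, -1.0]]
ft_force: [0.4, 0.5, -1.3]
finger_gap: 51.0
```

Call:
jog_arm:
  commands: [0,0,0,0,0,10,46,0,0,0,0,0,10,46,0,0,0,0,0,10,46,0,0,0,0,0,10,46,0,0,0,0,0,10,46,0,0,0,0,0,10,46,0,0,0,0,0,10,46,0,0,0,0,0,10,46,0,0,0,0,0,0,46,0,0,0,0,0,0,46]

```text
clock: 35.6
position: [419.0, -135.3, 208.5]
tcp_rot: [[0.992, 0.13, -0.004], [0.13, -0.992, -0.002], [-0.004, 0.001, -1.0]]
ft_force: [-0.2, -0.3, -0.1]
finger_gap: 50.8
```

Call:
jog_arm:
  commands: [0,0,0,0,0,2,46,0,0,0,0,0,2,46,0,0,0,0,0,2,46,0,0,0,0,0,2,46,0,0,0,0,0,2,46,0,0,0,0,0,1,46,0,0,0,0,0,1,46,0,0,0,0,0,0,46,0,0,0,0,0,0,46,0,0,0,0,0,0,46]

```text
clock: 36.43
position: [419.2, -135.4, 197.1]
tcp_rot: [[0.992, 0.13, -0.002], [0.13, -0.992, -0.002], [-0.003, 0.002, -1.0]]
ft_force: [0.4, -0.5, -0.9]
finger_gap: 51.4
```

Call:
jog_arm:
  commands: [0,0,0,0,0,0.7,46,0,0,0,0,0,0.7,46,0,0,0,0,0,0.6,46,0,0,0,0,0,0,46,0,0,0,0,0,0,46,0,0,0,0,0,0,46,0,0,0,0,0,0,46,0,0,0,0,0,0,46,0,0,0,0,0,0,46,0,0,0,0,0,0,46]

```text
clock: 37.27
position: [419.1, -135.4, 195.1]
tcp_rot: [[0.992, 0.13, -0.003], [0.13, -0.992, -0.002], [-0.003, 0.002, -1.0]]
ft_force: [0.9, -0.2, -0.9]
finger_gap: 51.0
```

Not on the floor yet (grasp at about 31 mm). Down further in small steps.

Call:
jog_arm:
  commands: [0,0,0,0,0,0.7,46,0,0,0,0,0,0.7,46,0,0,0,0,0,0.6,46,0,0,0,0,0,0,46,0,0,0,0,0,0,46,0,0,0,0,0,0,46,0,0,0,0,0,0,46,0,0,0,0,0,0,46,0,0,0,0,0,0,46,0,0,0,0,0,0,46]

```text
clock: 38.1
position: [419.1, -135.4, 193.1]
tcp_rot: [[0.992, 0.13, -0.003], [0.13, -0.992, -0.002], [-0.003, 0.002, -1.0]]
ft_force: [-0.1, -0.6, -0.8]
finger_gap: 51.0
```

Call:
jog_arm:
  commands: [0,0,0,0,0,0.7,46,0,0,0,0,0,0.7,46,0,0,0,0,0,0.6,46,0,0,0,0,0,0,46,0,0,0,0,0,0,46,0,0,0,0,0,0,46,0,0,0,0,0,0,46,0,0,0,0,0,0,46,0,0,0,0,0,0,46,0,0,0,0,0,0,46]

```text
clock: 38.93
position: [419.2, -135.6, 191.3]
tcp_rot: [[0.992, 0.13, -0.002], [0.13, -0.992, -0.002], [-0.003, 0.002, -1.0]]
ft_force: [-2.0, -1.9, 6.7]
finger_gap: 51.1
```

Contact at 6.7 N; open and rise.

Call:
jog_arm:
  commands: [0,0,0,0,0,0,72,0,0,0,0,0,0,72,0,0,0,0,0,0,72,0,0,0,0,0,0,72,0,0,0,0,0,0,72,0,0,0,0,0,0,72,0,0,0,0,0,-5,72,0,0,0,0,0,-10,72,0,0,0,0,0,-20,72,0,0,0,0,0,-30,72]

```text
clock: 39.77
position: [418.4, -135.1, 255.8]
tcp_rot: [[0.992, 0.13, -0.006], [0.13, -0.992, -0.001], [-0.006, 0.0, -1.0]]
ft_force: [0.6, 0.1, -0.1]
finger_gap: 71.9
```

Call:
jog_arm:
  commands: [0,0,0,0,-10,-30,72,0,0,0,0,-15,-30,72,0,0,0,0,-20,-30,72,0,0,0,5,-20,-20,72,0,0,0,5,-20,0,72,0,0,0,5,-20,0,72,0,0,0,5,-20,0,72,0,0,0,5,-15,0,72,0,0,0,0,-10,0,72,0,0,0,0,0,0,72]

```text
clock: 40.6
position: [424.6, 18.7, 366.4]
tcp_rot: [[0.991, 0.133, -0.002], [0.133, -0.991, -0.002], [-0.002, 0.002, -1.0]]
ft_force: [-0.3, -0.1, 0.5]
finger_gap: 71.9
```

```bash
python3 - <<'E'
from h import *
from plant import manip
s=manip.state();print(s["clock"],np.round(s["position"],1),np.round(s["ft_force"],1),s["finger_gap"])
ims=[]
for n,(x,y) in(("top",(255,175)),("scene",(165,150))):
    c=manip.capture(n);ims.append(cv2.resize(c["frame"][y:y+130,x:x+150 if n=="top" else x+115,::-1],None,fx=3,fy=3,interpolation=cv2.INTER_CUBIC))
cv2.imwrite("pics/f8.png",np.hstack(ims))
E
```

```text
40.6 [424.6  18.7 366.4] [-0.3 -0.1  0.5] 71.91080051718109
```

View pics/f8.png

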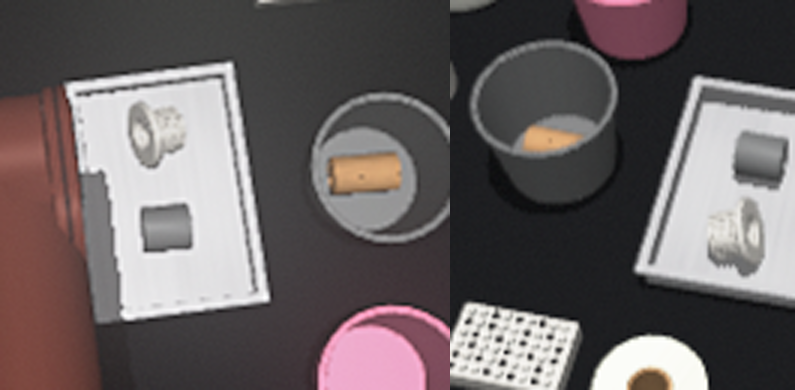

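The top view shows the collar at (155,133) and the sleeve at (167,228), side by side and well inside the tray. The core lies flat in the grey bin at (365,173), and the gripper is clear. Handing in.

```bash
python3 -c "
from plant import manip
print(manip.hand_in()); s=manip.state(); print(s['clock'],s['ft_force'])"
```

```text
the job is handed in; nothing more can be done
None
the job is handed in; nothing more can be done
```

The spindle is stripped bare and the job was handed in at about 41 s on the robot's clock; hand-in gives no verdict.

- **Collar:** I found its centre on the spindle by probing for contact, about 5 mm to the -x side of my first estimate. It then slid off freely. I laid it on the tray floor at about 8 N contact before letting go.
- **Core:** it slid off freely and I released it just above the grey bin, where it lies flat inside.
- **Sleeve:** it slid off freely and I laid it beside the collar at about 7 N contact before letting go.

**Last checks:** the final pictures from both cameras show the collar and sleeve side by side inside the tray walls and the core in the grey bin. The gripper was open and clear, with wrist force within noise. No call ended with more than about 12 N at the wrist. The bystanders and look-alikes that I could see had not moved.

**What disagreed:** early image estimates of the spindle axis, the bin and the tray differed by up to about 14 mm between views and from the stated sizes. The sleeve touched the floor about 2 mm lower than expected. Neither mattered in the end. I did not measure the bystanders' positions again; I only judged them by eye in the pictures.

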